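Tip the nugget tray into its corner for gluing

TASK

Slide the birch tray of glass nuggets along the table until it sits square and flush in the corner of the dark wooden corner stop, flat on the table, so that it cannot skid. Then, with that corner of the tray kept down on the table in the stop, lift the opposite corner to tip the tray until all five nuggets have slid together into the tray corner that sits in the stop, and finish still holding it tilted and still, so that a colleague can pick the nuggets for the star. Spill none and leave the other things on the table alone.

Things in the scene. Friction and masses are not known exactly. Their poses are not given: they have to be found in the camera images.
- stop_corner (a point): inside corner, at table height, of the fixed corner stop: two dark wooden laths screwed to the table at a right angle, 12 mm high and 22 mm wide. Axes of the stop: one lath lies on its +x side (inner face in the plane x = 0, reaching from y = +22 mm to y = -240 mm), the other on its +y side (inner face in the plane y = 0, reaching to x = -180 mm); the tray belongs in the quarter x < 0, y < 0. z up.
- tray_middle (a point): centre of the open birch tray, half-way up (31 mm over its underside); 0.3 to 0.6 kg, outside 160 mm along its x, 220 mm along its y, 62 mm high; upright walls 9 mm thick all round, white floor 6 mm thick. Axes are the tray's, z up. It starts flat, some centimetres from the stop, turned up to 15 degrees from it. Friction on the table about 0.6: it jams if its gripped side is pressed down.
- tray_heel (a point): outside bottom corner of the tray at its +x, +y corner (80, 110 mm from the tray's middle): the corner that goes into the stop. Axes are the tray's.
- tray_pocket (a point): inside corner on the tray's floor (6 mm over the underside) at its +x, +y corner (71, 101 mm from the tray's middle), where the nuggets must gather. Axes are the tray's.
- tray_free_corner (a point): outside bottom corner of the tray at its -x, -y corner, opposite the heel: the corner that is tipped up. Axes are the tray's.
- nugget0: flat blue glass nugget with a domed top, lying loose in the tray; origin at the centre of its underside; 22 mm across and 10 mm high, 11 g, slippery (friction about 0.14 on the tray: a floor slope of some 10 degrees starts it, and rather more is needed to slide it along a wall).
- nugget1: flat teal glass nugget with a domed top, lying loose in the tray; origin at the centre of its underside; 22 mm across and 10 mm high, 11 g, slippery (friction about 0.14 on the tray: a floor slope of some 10 degrees starts it, and rather more is needed to slide it along a wall).
- nugget2: flat red glass nugget with a domed top, lying loose in the tray; origin at the centre of its underside; 22 mm across and 10 mm high, 11 g, slippery (friction about 0.14 on the tray: a floor slope of some 10 degrees starts it, and rather more is needed to slide it along a wall).
- nugget3: flat amber glass nugget with a domed top, lying loose in the tray; origin at the centre of its underside; 22 mm across and 10 mm high, 11 g, slippery (friction about 0.14 on the tray: a floor slope of some 10 degrees starts it, and rather more is needed to slide it along a wall).
- nugget4: flat green glass nugget with a domed top, lying loose in the tray; origin at the centre of its underside; 22 mm across and 10 mm high, 11 g, slippery (friction about 0.14 on the tray: a floor slope of some 10 degrees starts it, and rather more is needed to slide it along a wall).
- tape: roll of yellow adhesive tape lying flat, 104 mm across, 50 mm high; origin at the centre of its underside. Bystander.
- big_star: hollow five-pointed chipboard star lying flat, 170 mm across, 5 mm thick; origin at its centre on the table. Bystander.
- small_stars: pile of small hollow chipboard stars, 90 mm across, 12 mm high; origin at the centre of its underside. Bystander.
- glue_gun: black hot-glue gun standing on its handle foot and yellow wire legs, about 210 mm long along its x axis (nose towards +x), 150 mm high; origin on the table under the barrel. Bystander.
- scissors_tub: clear tub 92 mm across, 70 mm high, with blue scissors standing in it up to 170 mm high; origin at the centre of its underside. Bystander.
- glue_jar: white glue jar with a red cap, 64 mm across, 90 mm high; origin at the centre of its underside. Bystander.
- glue_sticks: bundle of white glue sticks, 100 mm long along its x axis, 37 mm wide, 22 mm high; origin at the centre of its underside. Bystander.

How it is judged:
By the outcome, as a careful person would: the job done as asked, in the order asked, and still so for the second after the job is handed in, while the arm keeps its last pose, push and grip.
It also fails if it takes over 64 s, if anything falls off the work surface, if the arm or the gripper's body presses on something with over 40 N, if the wrist force passes 120 N, or if a joint passes its speed limit or range.

ROBOT

A 6-joint arm with a two-finger parallel gripper is mounted at the origin on the work surface. World frame = base frame: x ahead of the robot, y to its left, z up, the work surface at z = 0. Lengths are in mm, angles in rad, forces in N, time in s.
With the tool pointing down it reaches from about 275 to 1000 mm from the base axis. Payload 8.4 kg.
Tool frame: the origin (TCP) lies at the very end of the fingers, on their centre line; the grasp point (between the pads) lies 19 mm behind it; z points along the fingers, y is the direction in which the jaws open and shut (so a half turn about z gives the same grasp; the last joint's range is limited). The gripper opens to 85 mm and grips with 20 to 120 N. Pads are 22 mm wide; open, the fingers measure 114 mm over their backs; the gripper's body (76 mm by 85 mm) begins 54 mm behind the grasp point. The pads swing forward as they close: fully open they stand 13 mm farther back than shut.
Start: joints at [-1.204, 0.353, 1.633, -0, 1.155, -0.002], TCP at [225.309, -582.978, 231.281] pointing down, gripper open.
Joint ranges: [-2.63, 2.63], [-0.92, 2.1], [0.06, 2.66], [-1.3, 4.44], [0, 2.69], [-3.02, 3.02]. Speed limits (rad/s): [2.22, 2.22, 2.79, 3.14, 3.14, 3.14].

INTERFACE

Orientations are given as [roll, pitch, yaw] about the fixed x, y, z axes, in that order (R = Rz(yaw) Ry(pitch) Rx(roll)).
In Python, from rig import sense, grab_frame, sign_off, masks_of gives the robot as it stands. The module is installed in compiled form; this text tells all that it offers.
- The arm moves only by the shell command python3 -m inch 'ROWS' [FORCE]. ROWS is JSON, a list of rows, each an object of numbers: "gripper": the finger opening in m, from 0 to 0.0854; "tx", "ty", "tz": the shift along the tool's x, y, z in m; "spin": the turn about the tool's z in degrees. In form: [{"gripper": .., "tx": .., "ty": .., "tz": .., "spin": ..}, ...]. A call has exactly 8 rows; each row shifts and turns the commanded pose from where the row before left it, along the tool's axes as they then stand; what a row does not reach is not made up. A row lasts 1/10 s, in which the tool goes at most 50 mm and 8.59 degrees, less where a joint would pass 70% of its speed; a pose out of reach is approached as far as the arm can. A call is refused whole if a number of a shift passes 0.05 or a number of a turn 8.59, either way. A call with a gripper value outside its range is refused whole. The fingers move at their own pace and stop on an object; FORCE is the grip in N (left out, the last holds). Time passes only in rows, so rows that do not move let the fingers close, or fill a call up. It gives the time, the measured TCP pose, the force and the opening at its end, in the units of the state.
- sense(): the state, without advancing time (a new reading comes with each control period).
- grab_frame(name): name is "scene" or "top" or "wrist"; returns a dict with "pixels" (384x512x3 uint8, red, green, blue), "K" (3x3 intrinsics, pixels), "extrinsics" (4x4, takes a point from camera to world coordinates). Camera axes: x right, y down, z forward; pixel columns grow to the right and rows downward; lengths in mm; the calibration is good to about 2 mm. A picture is of the moment at which its call begins. There is no depth.
- sign_off(): hands the job in, once; it reports no verdict.
Trained networks look in the newest picture that a camera, given by its name, has taken for a name from the list of things; names that differ only in an ending like _2 or _b are one class to them, and where a whole thing is asked for, a point or a joint stands for the part that bears it (a point fixed in the world has none). Each returns a list of dicts, best first, with "conf" (0 to 1); they miss things now and then, are a little off and sometimes report something else, mostly with a low value. They report only what shows in the picture. A call takes as long as a camera call.
- masks_of(camera, target): "pixels" (384x512 bool, what is visible of it) and "centre" ([row, column] in pixels, amid what is visible of it).
The state is a dict: "clock": time; "qpos": joint angles; "qvel": joint speeds; "joint_efforts": joint torques, N m; "eef_pos": TCP position; "tcp_rot": TCP orientation; "contact_force": force on the tool from outside, world axes, zero at the start; "wrist_torque": the same for the moment, N m; "opening": opening from 0.0 (shut) to 1.0 (fully open).
Only numpy, scipy, OpenCV 4.12 (cv2) and the standard library are available. Lean on these libraries where they do the work, as an engineer would, in place of code of your own. Each camera call takes 0.05 s, during which the arm holds its last target.

## Working session

There is one attempt and no reset: what is moved stays moved. The work goes in short steps, Python scripts to look and compute and a shell command to move; the robot and the scene stay as the last step left them, time stands still between calls to the robot, and variables do not carry over. Pictures are saved under pics/ and viewed, and the job is handed in when it is done.

```bash
mkdir -p pics; ls
python3 - <<'E'
from rig import sense, grab_frame, masks_of
import cv2, numpy as np
s=sense(); print(s)
for n in ["scene","top","wrist"]:
    f=grab_frame(n); cv2.imwrite(f"pics/{n}0.png",f["pixels"][:,:,::-1]); print(n,f["K"].tolist(),np.round(f["extrinsics"],3).tolist())
E
```

```text
pics
{'clock': 0.0, 'qpos': array([-1.20439207e+00,  3.53620040e-01,  1.63415237e+00,  1.77738299e-05,
        1.15521047e+00, -2.40194238e-03]), 'qvel': array([ 0.0004372 ,  0.00083952, -0.00181788,  0.0005827 ,  0.00057454,
        0.00115446]), 'joint_efforts': array([ 1.05173338e-03, -6.05251122e+01, -3.42070162e+01,  1.63199065e-04,
        9.29531758e-03, -2.27355406e-05]), 'eef_pos': array([ 225.14278021, -582.51600319,  230.57143791]), 'tcp_rot': array([-3.14020246e+00, -1.95901370e-05,  3.68799002e-01]), 'contact_force': array([-0.1926636 ,  0.27579562,  0.19157735]), 'wrist_torque': array([-0.00861526,  0.04667447, -0.01983515]), 'opening': 0.9994892465579773}
scene [[348.8731988902311, 0.0, 254.79289372535044], [0.0, 348.8731988902311, 189.83968366108493], [0.0, 0.0, 1.0]] [[0.271, 0.606, -0.748, 1568.095], [0.963, -0.178, 0.204, -214.594], [-0.01, -0.776, -0.631, 850.056], [0.0, 0.0, 0.0, 1.0]]
top [[484.2848723447798, 0.0, 262.28963943331246], [0.0, 484.2848723447798, 194.5821478580702], [0.0, 0.0, 1.0]] [[0.024, -0.997, 0.071, 500.064], [-1.0, -0.024, 0.005, 18.252], [-0.003, -0.071, -0.997, 1577.431], [0.0, 0.0, 0.0, 1.0]]
wrist [[345.53389362035756, 0.0, 254.0308734226657], [0.0, 345.53389362035756, 194.83581101490788], [0.0, 0.0, 1.0]] [[0.361, -0.901, -0.241, 286.148], [-0.932, -0.349, -0.093, -558.604], [-0.0, 0.258, -0.966, 372.628], [0.0, 0.0, 0.0, 1.0]]
```

View pics/scene0.png

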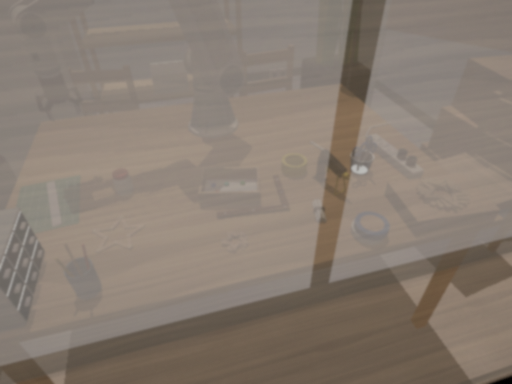

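View pics/top0.png

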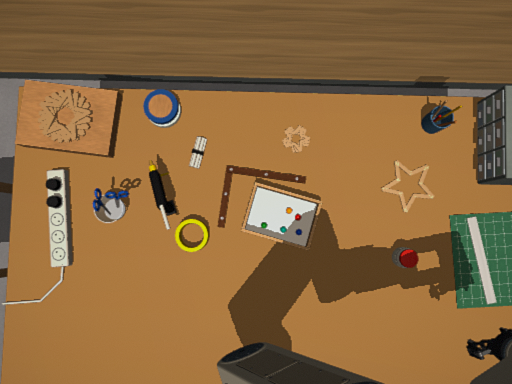

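View pics/wrist0.png

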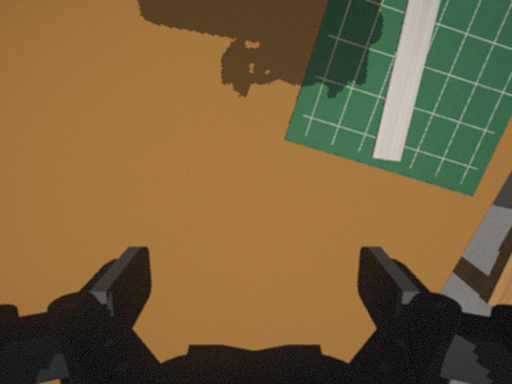

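```bash
cat > h.py <<'E'
from rig import sense, grab_frame, masks_of
import cv2, numpy as np
def proj(f,P):
    E=f["extrinsics"];P=np.atleast_2d(P);c=(P-E[:3,3])@E[:3,:3];p=c@f["K"].T;return p[:,:2]/p[:,2:]
def back(f,uv,z):
    E=f["extrinsics"];uv=np.atleast_2d(uv);d=np.c_[uv,np.ones(len(uv))]@np.linalg.inv(f["K"]).T@E[:3,:3].T
    o=E[:3,3];return o+d*((z-o[2])/d[:,2])[:,None]
def crop(f,x0,y0,x1,y1,k,name):
    im=f["pixels"][y0:y1,x0:x1,::-1];cv2.imwrite(name,cv2.resize(im,None,fx=k,fy=k,interpolation=cv2.INTER_CUBIC))
E
python3 - <<'E'
from h import *
f=grab_frame("top"); crop(f,205,150,335,260,6,"pics/topc1.png")
for t in ["tray_middle","stop_corner"]+["nugget%d"%i for i in range(5)]:
    for m in masks_of("top",t)[:2]:
        p=m["pixels"]; r=cv2.minAreaRect(np.argwhere(p)[:,::-1].astype(np.float32)); print(t,m["conf"],m["centre"],p.sum(),r)
E
```

```text
tray_middle 0.73 [212.1, 282.4] 3499 ((281.4700012207031, 215.6492156982422), (70.87954711914062, 51.642974853515625), 16.144338607788086)
stop_corner 0.82 [175.0, 241.9] 1019 ((250.80416870117188, 181.98516845703125), (51.2050666809082, 99.35961151123047), 60.64224624633789)
stop_corner 0.26 [142.6, 293.9] 421 ((295.0, 138.50001525878906), (25.938386917114258, 25.491174697875977), 63.43495178222656)
```

View pics/topc1.png

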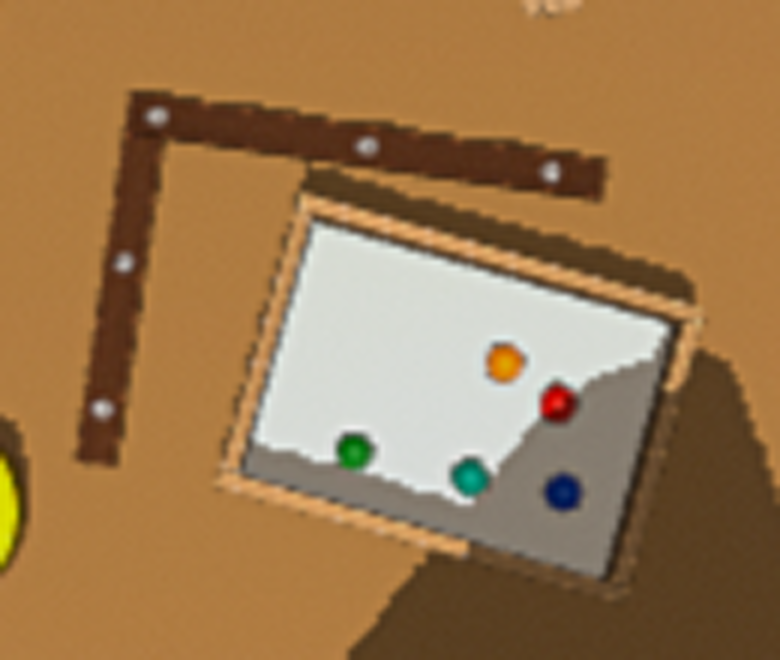

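```bash
cat >> h.py <<'E'
from scipy.optimize import least_squares
def fit(f,model,px):
    def pts(q):
        c,s=np.cos(q[2]),np.sin(q[2]);M=np.array(model,float);return np.c_[q[0]+c*M[:,0]-s*M[:,1],q[1]+s*M[:,0]+c*M[:,1],M[:,2]]
    r=least_squares(lambda q:(proj(f,pts(q))-px).ravel(),[550,0,0]);return r.x,r.fun.reshape(-1,2)
TR=[(80,110,62),(80,-110,62),(-80,-110,62),(-80,110,62)]
TI=[(71,101,6),(71,-101,6)]
ST=[(22,22,12),(0,0,12),(22,-240,12),(0,-240,12),(-180,22,12),(-180,0,12)]
E
python3 - <<'E'
from h import *
f=grab_frame("top")
o=np.array([205,150]);k=lambda L:(np.array(L)+.5)/6-.5+o
q,r=fit(f,TR,k([(303,193),(700,315),(618,598),(220,485)])); print("tray",q,np.degrees(q[2]),r.round(1).tolist())
s,r=fit(f,ST,k([(130,92),(163,140),(606,157),(603,200),(78,460),(118,465)])); print("stop",s,np.degrees(s[2]),r.round(1).tolist())
c,n=np.cos(q[2]),np.sin(q[2]);R=lambda x,y:(q[0]+c*x-n*y,q[1]+n*x+c*y)
print("free",R(-80,-110),"heel",R(80,110))
E
```

```text
tray [ 5.43385696e+02 -3.47833872e+01 -2.61595719e-01] -14.98833064384594 [[-0.3, -0.3], [0.9, -0.9], [0.5, 1.2], [-1.0, 0.0]]
stop [ 6.81532694e+02  1.26864318e+02 -1.13241939e-01] -6.488285145525305 [[-0.1, 0.0], [0.2, -0.4], [0.4, 0.1], [0.0, -0.4], [-0.3, 0.3], [-0.2, 0.4]]
free (np.float64(437.65896042211455), np.float64(-120.35123950124017)) heel (np.float64(649.1124319526463), np.float64(50.784465065885655))
```

```bash
python3 -m inch '[{"gripper":0.0854,"tx":0.034,"ty":-0.032,"tz":0,"spin":0},{"gripper":0.0854,"tx":0.034,"ty":-0.032,"tz":0,"spin":0},{"gripper":0.0854,"tx":0.034,"ty":-0.032,"tz":0,"spin":0},{"gripper":0.0854,"tx":0.034,"ty":-0.032,"tz":0,"spin":0},{"gripper":0.0854,"tx":0.034,"ty":-0.032,"tz":0,"spin":0},{"gripper":0.0854,"tx":0.034,"ty":-0.032,"tz":0,"spin":0},{"gripper":0.0854,"tx":0.034,"ty":-0.032,"tz":0,"spin":0},{"gripper":0.0854,"tx":0.034,"ty":-0.032,"tz":0,"spin":0}]' 20
python3 -m inch '[{"gripper":0.0854,"tx":0.02,"ty":-0.02,"tz":0,"spin":0},{"gripper":0.0854,"tx":0,"ty":0,"tz":0,"spin":-8.5},{"gripper":0.0854,"tx":0,"ty":0,"tz":0,"spin":-8.5},{"gripper":0.0854,"tx":0,"ty":0,"tz":0,"spin":-8.5},{"gripper":0.0854,"tx":0,"ty":0,"tz":0,"spin":-8.5},{"gripper":0.0854,"tx":0,"ty":0,"tz":0,"spin":-8.5},{"gripper":0.0854,"tx":0,"ty":0,"tz":0,"spin":-8.5},{"gripper":0.0854,"tx":0,"ty":0,"tz":0,"spin":-8.5}]' 20
```

```text
clock: 1.4
eef_pos: [387.3, -244.5, 231.6]
tcp_rot: [3.141, -0.001, 0.369]
contact_force: [0.3, 0.3, -0.1]
opening: 1.001
clock: 2.2
eef_pos: [398.2, -220.3, 231.4]
tcp_rot: [3.141, 0.0, 1.413]
contact_force: [0.4, 0.6, 0.3]
opening: 1.005
```

```bash
python3 -m inch '[{"gripper":0.0854,"tx":0,"ty":0,"tz":0,"spin":-7.8},{"gripper":0.0854,"tx":0,"ty":0,"tz":0,"spin":-7.8},{"gripper":0.0854,"tx":0,"ty":0,"tz":0,"spin":-7.8},{"gripper":0.0854,"tx":0,"ty":0,"tz":0,"spin":-7.8},{"gripper":0.0854,"tx":0,"ty":0,"tz":0,"spin":-7.8},{"gripper":0.0854,"tx":0.022,"ty":0.032,"tz":0,"spin":0},{"gripper":0.0854,"tx":0.022,"ty":0.032,"tz":0,"spin":0},{"gripper":0.0854,"tx":0.022,"ty":0.032,"tz":0,"spin":0}]' 20
python3 - <<'E'
from h import *
f=grab_frame("wrist"); cv2.imwrite("pics/w1.png",f["pixels"][:,:,::-1]); s=sense();print(s["eef_pos"],np.degrees(s["tcp_rot"]))
E
```

```text
clock: 3.0
eef_pos: [449.5, -114.5, 231.6]
tcp_rot: [3.141, 0.001, 2.087]
contact_force: [0.8, -0.6, 0.0]
opening: 1.002
[ 451.61329697 -110.43724108  231.67846743] [ 1.79822358e+02 -5.24685037e-02  1.19609475e+02]
```

View pics/w1.png

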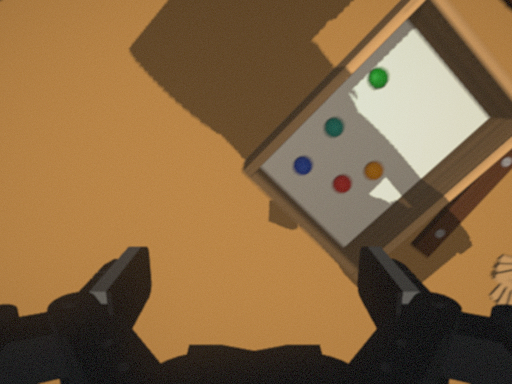

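Run:
```python
from h import *
f=grab_frame("wrist"); crop(f,225,140,375,280,5,"pics/w1c.png"); s=sense();print(s["eef_pos"],np.degrees(s["tcp_rot"]))
print(back(f,[[245,168],[355,282]],62), back(f,[[248,172]],62))
q=[543.4,-34.8,-.2616]; c,n=np.cos(q[2]),np.sin(q[2])
print(proj(f,[(q[0]+c*x-n*y,q[1]+n*x+c*y,z) for x,y,z in TR]))
```

```text
[ 450.6196564  -112.3995931   231.56059992] [ 1.79906031e+02 -9.08503761e-03  1.19800838e+02]
[[ 441.62693115 -107.37010539   62.        ]
 [ 594.25391302 -154.04906921   62.        ]] [[ 445.8402667  -109.25816593   62.        ]]
[[534.7059145  129.32272742]
 [349.05169311 287.09692179]
 [234.36450721 177.99801872]
 [423.28174801 -12.16879377]]
```

View pics/w1c.png

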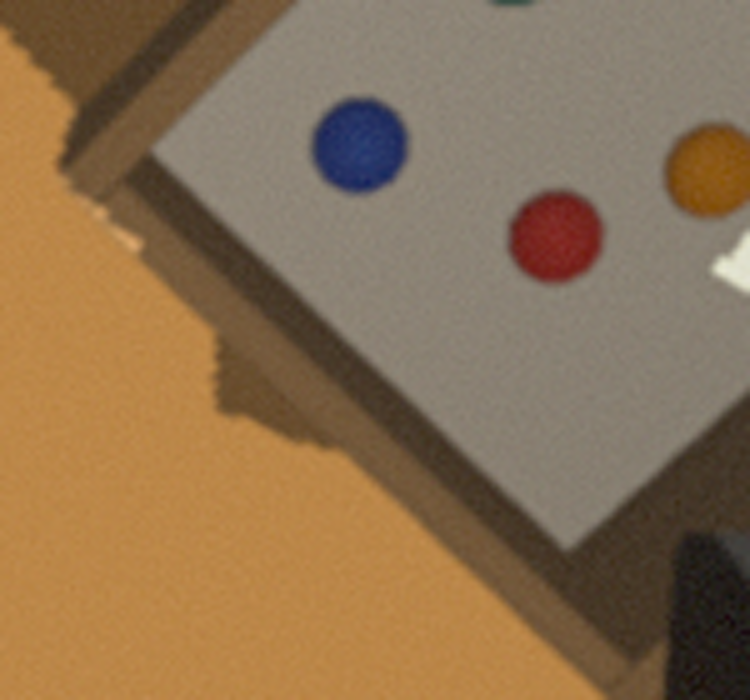

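Run:
```python
from h import *
f=grab_frame("wrist"); s=sense();print(s["eef_pos"],np.degrees(s["tcp_rot"]),f["extrinsics"][:3].round(2).tolist())
im=cv2.imread("pics/w1c.png")
q=[543.4,-34.8,-.2616]; c,n=np.cos(q[2]),np.sin(q[2])
def ring(a,b,z,col):
    p=proj(f,[(q[0]+c*x-n*y,q[1]+n*x+c*y,z) for x,y in [(a,b),(a,-b),(-a,-b),(-a,b)]])
    cv2.polylines(im,[((p-[225,140])*5).astype(int)],True,col,1)
ring(80,110,62,(0,255,0));ring(71,101,62,(255,255,0));ring(80,110,0,(0,0,255));ring(71,101,6,(255,0,255))
cv2.imwrite("pics/w1o.png",im)
```

```text
[ 449.69704484 -113.88415865  231.40213436] [1.79981479e+02 7.20494474e-03 1.19825515e+02] [[0.87, 0.48, 0.13, 417.84], [0.5, -0.84, -0.22, -55.23], [0.0, 0.26, -0.97, 373.56]]
```

View pics/w1o.png

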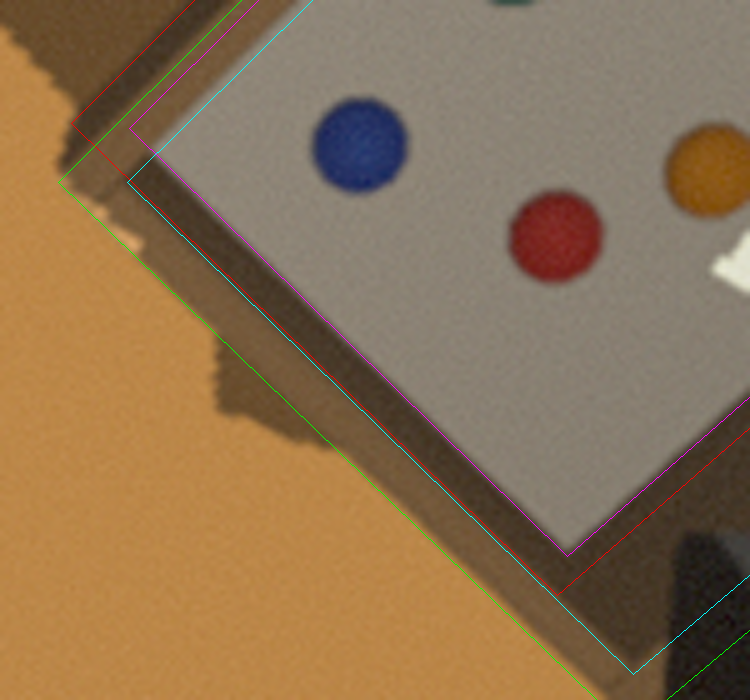

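```bash
python3 -m inch '[{"gripper":0.0854,"tx":0,"ty":-0.001,"tz":0.047,"spin":0},{"gripper":0.0854,"tx":0,"ty":0,"tz":0.047,"spin":0},{"gripper":0.0854,"tx":0,"ty":0,"tz":0.047,"spin":0},{"gripper":0.0854,"tx":0,"ty":0,"tz":0.046,"spin":0},{"gripper":0.05,"tx":0,"ty":0,"tz":0,"spin":0},{"gripper":0.04,"tx":0,"ty":0,"tz":0,"spin":0},{"gripper":0.03,"tx":0,"ty":0,"tz":0,"spin":0},{"gripper":0.03,"tx":0,"ty":0,"tz":0,"spin":0}]' 20
python3 - <<'E'
from h import *
f=grab_frame("wrist"); cv2.imwrite("pics/w2.png",f["pixels"][:,:,::-1]); s=sense();print(s["eef_pos"],np.degrees(s["tcp_rot"]),s["opening"])
E
```

```text
clock: 3.95
eef_pos: [450.2, -116.6, 46.8]
tcp_rot: [3.138, 0.003, 2.088]
contact_force: [1.3, 1.4, 1.3]
opening: 0.357
[ 450.24816974 -116.44961613   46.69026232] [179.77665555   0.20008284 119.61732709] 0.35219185995073554
```

View pics/w2.png

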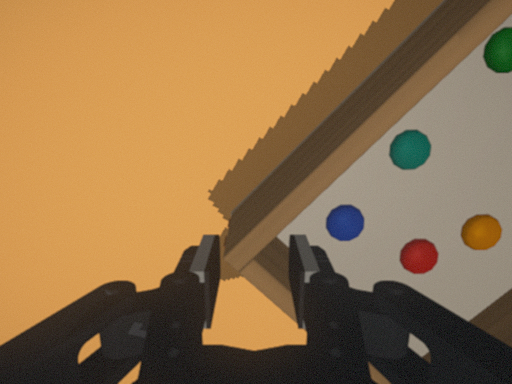

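Run:
```python
from h import *
f=grab_frame("wrist"); s=sense();p=s["eef_pos"]
im=f["pixels"][:,:,::-1].copy()
q=[543.4,-34.8,-.2616]; c,n=np.cos(q[2]),np.sin(q[2])
def ring(a,b,z,col):
    pp=proj(f,[(q[0]+c*x-n*y,q[1]+n*x+c*y,z) for x,y in [(-a,-b),(-a,0),(-a,-b),(0,-b)]])
    cv2.polylines(im,[pp.astype(int)],False,col,1)
ring(80,110,62,(0,255,0));ring(71,101,62,(255,255,0))
y=s["tcp_rot"][2];tx=np.array([np.cos(y),np.sin(y)]);ty=np.array([np.sin(y),-np.cos(y)])
for v in (-15,15):
    a=[(*(p[:2]+v*ty+w*tx),62) for w in (-11,11)]; pp=proj(f,a).astype(int); cv2.line(im,tuple(map(int,pp[0])),tuple(map(int,pp[1])),(0,0,255),1)
cv2.imwrite("pics/w2o.png",cv2.resize(im[150:384,120:420],None,fx=2.5,fy=2.5)); print(p)
```

```text
[ 449.90715424 -116.33327309   46.37475132]
```

View pics/w2o.png

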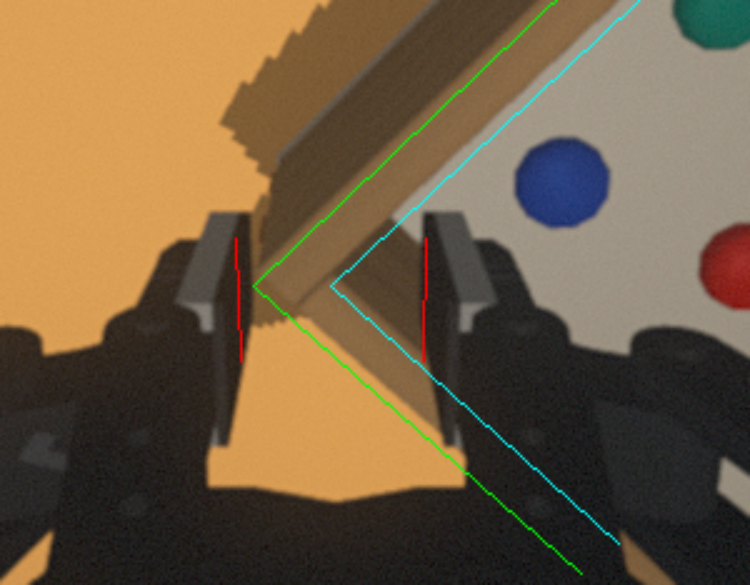

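```bash
python3 -m inch '[{"gripper":0.015,"tx":0,"ty":0,"tz":0,"spin":0},{"gripper":0.015,"tx":0,"ty":0,"tz":0,"spin":0},{"gripper":0.015,"tx":0,"ty":0,"tz":0,"spin":0},{"gripper":0.015,"tx":0,"ty":0,"tz":0,"spin":0},{"gripper":0.015,"tx":0,"ty":0,"tz":0,"spin":0},{"gripper":0.015,"tx":0,"ty":0,"tz":0,"spin":0},{"gripper":0.015,"tx":0,"ty":0,"tz":0,"spin":0},{"gripper":0.015,"tx":0,"ty":0,"tz":0,"spin":0}]' 40
python3 - <<'E'
from h import *
f=grab_frame("wrist"); cv2.imwrite("pics/w3.png",f["pixels"][:,:,::-1]); s=sense();print(s["eef_pos"],np.degrees(s["tcp_rot"]),s["opening"],s["contact_force"])
f=grab_frame("top"); crop(f,205,150,335,260,6,"pics/t3.png")
E
```

```text
clock: 4.85
eef_pos: [449.1, -115.9, 46.3]
tcp_rot: [3.14, 0.001, 2.089]
contact_force: [-2.0, 3.3, 19.9]
opening: 0.231
[ 449.11695727 -115.93315856   46.32482263] [1.79898627e+02 8.86680879e-02 1.19664226e+02] 0.2344054479729726 [-2.84817818  4.14111491 20.05240363]
```

View pics/w3.png

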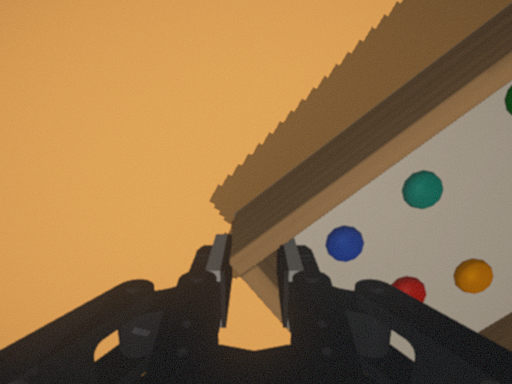

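View pics/t3.png

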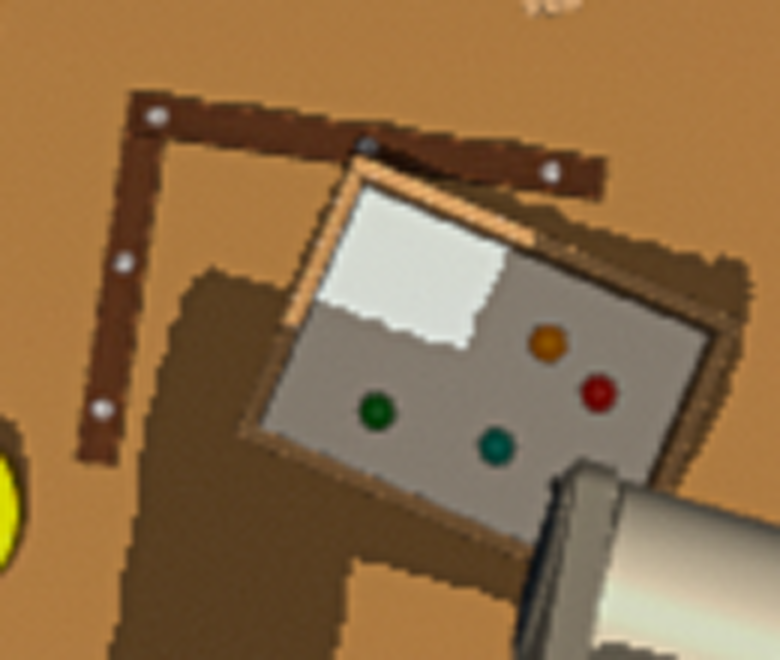

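```bash
python3 -m inch '[{"gripper":0.015,"tx":0,"ty":0,"tz":-0.001,"spin":0},{"gripper":0.015,"tx":0,"ty":0,"tz":-0.0005,"spin":0},{"gripper":0.015,"tx":0,"ty":0,"tz":0,"spin":-3},{"gripper":0.015,"tx":0,"ty":0,"tz":0,"spin":-3},{"gripper":0.015,"tx":0,"ty":0,"tz":0,"spin":-3},{"gripper":0.015,"tx":0,"ty":0,"tz":0,"spin":-3},{"gripper":0.015,"tx":0,"ty":0,"tz":0,"spin":-3},{"gripper":0.015,"tx":0,"ty":0,"tz":0,"spin":-2}]' 40
python3 - <<'E'
from h import *
f=grab_frame("top"); crop(f,205,150,335,260,6,"pics/t4.png")
s=sense();print(s["eef_pos"],np.degrees(s["tcp_rot"]),s["opening"],s["contact_force"])
E
```

```text
clock: 5.75
eef_pos: [449.3, -116.4, 46.5]
tcp_rot: [3.14, 0.002, 2.386]
contact_force: [2.6, -0.3, 2.9]
opening: 0.233
[ 449.21172655 -116.33069955   46.48697869] [1.79941647e+02 1.22216368e-01 1.36819789e+02] 0.2310447538720363 [ 2.43467989 -0.83745965  4.50780062]
```

View pics/t4.png

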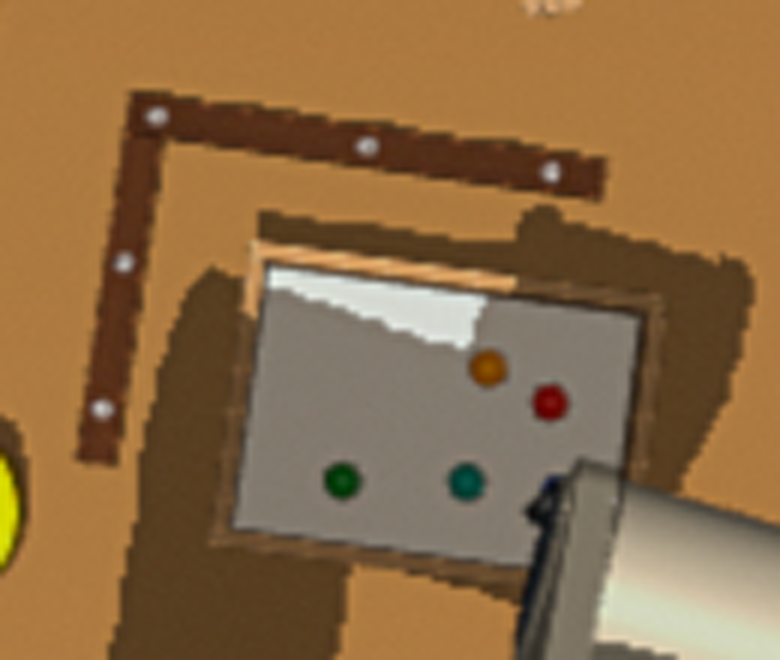

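Run:
```python
from h import *
f=grab_frame("top")
o=np.array([205,150]);k=lambda L:(np.array(L)+.5)/6-.5+o
q,r=fit(f,[TR[0],TR[1],TR[3],(71,-101,6),(71,101,6),(-71,101,6)],k([(253,241),(662,296),(212,543),(640,318),(268,268),(234,526)])); print(q,np.degrees(q[2]),r.round(1).tolist())
S=np.array([681.53,126.86]);a=-.1132
c,n=np.cos(q[2]),np.sin(q[2]);H=np.array([q[0]+c*80-n*110,q[1]+n*80+c*110]);d=S-H;print("heel",H,"d",d)
y=sense()["tcp_rot"][2];print("tool",d@[np.cos(y),np.sin(y)],d@[np.sin(y),-np.cos(y)],"stop frame",d@[np.cos(a),np.sin(a)],d@[-np.sin(a),np.cos(a)])
```

```text
[ 5.31301724e+02 -2.42559212e+01 -1.09044617e-01] -6.247796335379489 [[-0.4, -0.1], [1.0, -0.0], [-0.5, 0.2], [-0.2, -0.2], [0.1, -0.1], [-0.1, 0.3]]
heel [622.79771645  76.38444509] d [58.73228355 50.47555491]
tool -8.06100437191587 77.02131511616452 stop frame 52.65474286330143 56.78680152735463
```

```bash
python3 -m inch '[{"gripper":0.015,"tx":-0.001,"ty":0.009,"tz":0,"spin":0},{"gripper":0.015,"tx":-0.001,"ty":0.009,"tz":0,"spin":0},{"gripper":0.015,"tx":-0.001,"ty":0.009,"tz":0,"spin":0},{"gripper":0.015,"tx":-0.001,"ty":0.009,"tz":0,"spin":0},{"gripper":0.015,"tx":-0.001,"ty":0.009,"tz":0,"spin":0},{"gripper":0.015,"tx":-0.001,"ty":0.009,"tz":0,"spin":0},{"gripper":0.015,"tx":-0.001,"ty":0.009,"tz":0,"spin":0},{"gripper":0.015,"tx":-0.001,"ty":0.009,"tz":0,"spin":0}]' 40
python3 - <<'E'
from h import *
f=grab_frame("top"); crop(f,205,150,335,260,6,"pics/t5.png")
s=sense();print(s["eef_pos"],np.degrees(s["tcp_rot"]),s["opening"],s["contact_force"])
E
```

```text
clock: 6.65
eef_pos: [501.3, -69.9, 46.4]
tcp_rot: [-3.138, -0.002, 2.385]
contact_force: [-9.8, -9.9, 18.6]
opening: 0.231
[502.72412398 -69.12268931  46.40617754] [-1.79850014e+02 -7.53926279e-02  1.36614866e+02] 0.233280875655218 [-6.51465896 -4.99649423 14.77846241]
```

View pics/t5.png

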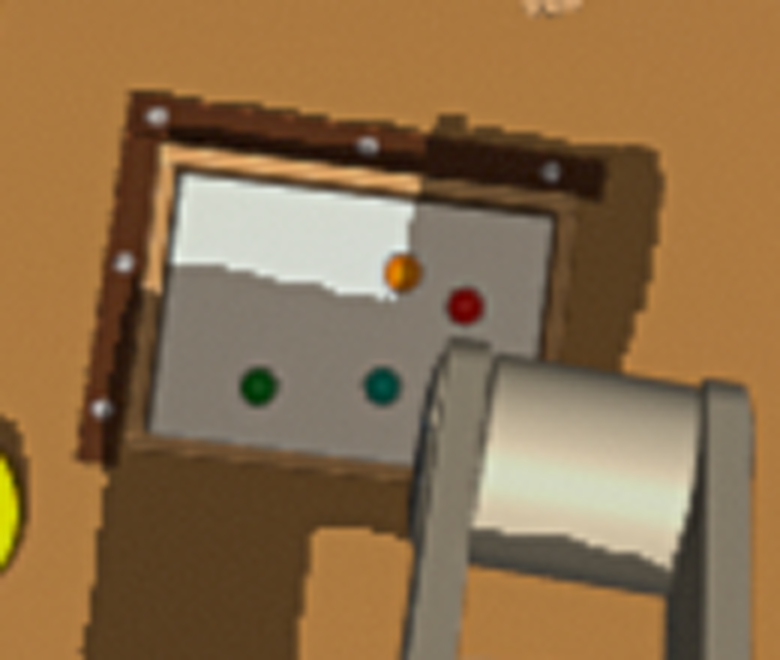

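```bash
cat > g.py <<'E'
from h import *
o=np.array([205,150]);k=lambda L:(np.array(L)+.5)/6-.5+o
S=np.array([681.53,126.86]);a=-.1132
def rep(M,px):
    f=grab_frame("top");q,r=fit(f,M,k(px));c,n=np.cos(q[2]),np.sin(q[2]);H=np.array([q[0]+c*80-n*110,q[1]+n*80+c*110]);d=S-H
    s=sense();y=s["tcp_rot"][2]
    print("yaw",np.degrees(q[2]),"res",r.round(1).tolist(),"heel",H,"tool",d@[np.cos(y),np.sin(y)],d@[np.sin(y),-np.cos(y)],"stopframe",d@[np.cos(a),np.sin(a)],d@[-np.sin(a),np.cos(a)],s["eef_pos"],s["contact_force"])
E
python3 - <<'E'
from g import *
rep([TR[0],TR[1],TR[3],(71,-101,6),(71,101,6),(-71,101,6)],[(161,141),(576,197),(125,450),(555,214),(180,173),(149,432)])
E
```

```text
yaw -5.439279491391199 res [[0.0, 0.4], [0.3, -0.7], [-0.3, -0.5], [-0.6, 0.6], [0.4, 0.1], [0.2, 0.2]] heel [672.59707161 124.85643104] tool -5.116318793003971 7.59175738024049 stopframe 8.64943520389166 2.999794787274826 [502.70064149 -69.17047858  46.39907873] [-5.30753163 -1.66606617 14.28108321]
```

```bash
python3 -m inch '[{"gripper":0.015,"tx":0,"ty":0,"tz":-0.0006,"spin":0.5},{"gripper":0.015,"tx":-0.001,"ty":0.002,"tz":0,"spin":0},{"gripper":0.015,"tx":-0.001,"ty":0.002,"tz":0,"spin":0},{"gripper":0.015,"tx":-0.001,"ty":0.002,"tz":0,"spin":0},{"gripper":0.015,"tx":-0.001,"ty":0.002,"tz":0,"spin":0},{"gripper":0.015,"tx":-0.001,"ty":0.001,"tz":0,"spin":0},{"gripper":0.015,"tx":0,"ty":0,"tz":0,"spin":0},{"gripper":0.015,"tx":0,"ty":0,"tz":0,"spin":0}]' 40
python3 - <<'E'
from h import *
f=grab_frame("top"); crop(f,205,150,335,260,6,"pics/t6.png")
s=sense();print(s["eef_pos"],np.degrees(s["tcp_rot"]),s["opening"],s["contact_force"])
f=grab_frame("scene"); crop(f,200,150,310,230,7,"pics/s6.png")
E
```

```text
clock: 7.55
eef_pos: [506.4, -66.7, 46.2]
tcp_rot: [-3.132, -0.009, 2.376]
contact_force: [-23.9, -8.9, 29.1]
opening: 0.235
[506.45785218 -66.73789331  46.19867461] [-179.45872436   -0.51012962  136.15595087] 0.23078201150762367 [-23.25593991  -9.19389642  28.70807054]
```

View pics/t6.png

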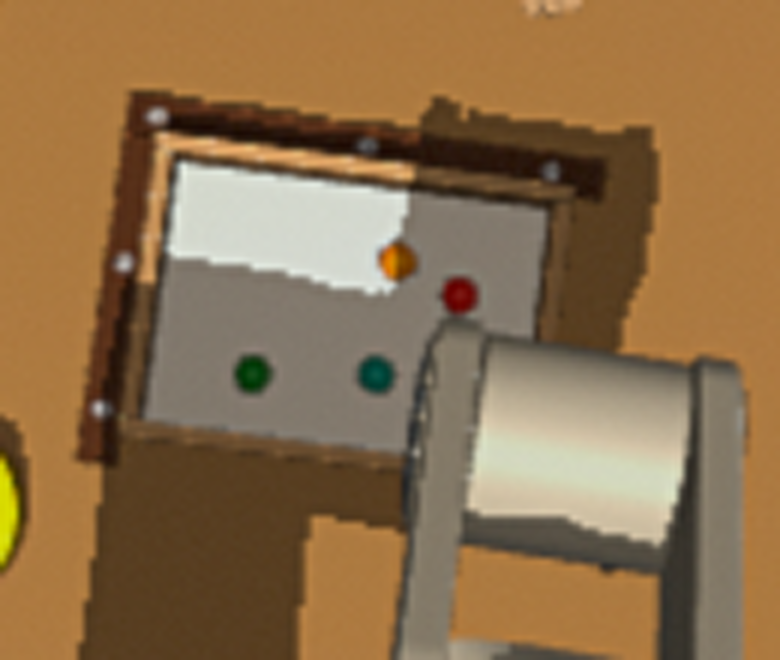

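View pics/s6.png

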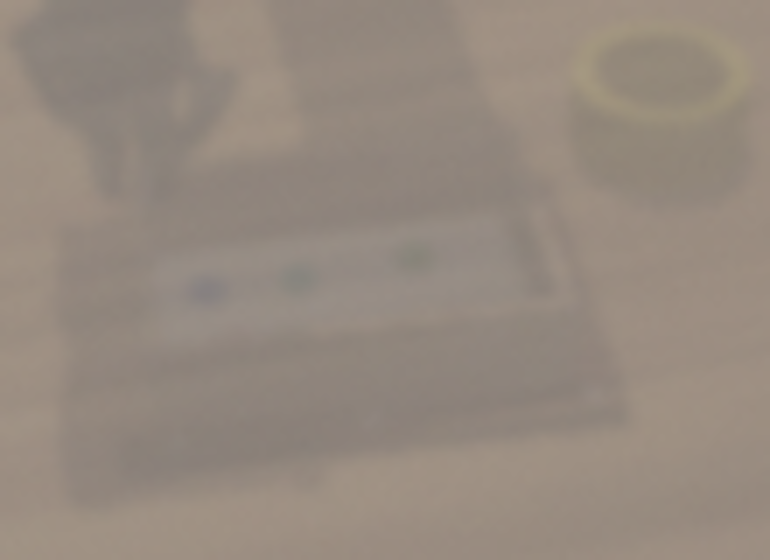

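```bash
python3 - <<'E'
from g import *
rep([TR[0],TR[1],TR[3],(71,-101,6),(71,101,6),(-71,101,6)],[(157,131),(574,188),(120,435),(550,204),(177,160),(145,418)])
E
python3 -m inch '[{"gripper":0.015,"tx":0,"ty":0,"tz":-0.001,"spin":0},{"gripper":0.015,"tx":0,"ty":0,"tz":-0.0005,"spin":0},{"gripper":0.015,"tx":0,"ty":0,"tz":0,"spin":0},{"gripper":0.015,"tx":0,"ty":0,"tz":0,"spin":0},{"gripper":0.015,"tx":0,"ty":0,"tz":0,"spin":0},{"gripper":0.015,"tx":0,"ty":0,"tz":0,"spin":0},{"gripper":0.015,"tx":0,"ty":0,"tz":0,"spin":0},{"gripper":0.015,"tx":0,"ty":0,"tz":0,"spin":0}]' 40
```

```text
yaw -5.8649742579759625 res [[0.2, -0.1], [0.1, -0.8], [-0.3, -0.3], [-0.3, 0.6], [0.4, 0.2], [0.0, 0.4]] heel [679.37280563 126.59788449] tool -1.374195854093021 1.683382852356728 stopframe 2.1137795688942926 0.5041111059480654 [506.44961651 -66.7282437   46.17889304] [-22.51609507  -9.35682182  27.73135124]
clock: 8.5
eef_pos: [506.5, -65.6, 46.4]
tcp_rot: [-3.133, -0.01, 2.375]
contact_force: [-16.9, -1.0, 8.5]
opening: 0.232
```

```bash
python3 -m inch '[{"gripper":0.015,"tx":0,"ty":0,"tz":-0.0005,"spin":0},{"gripper":0.015,"tx":-0.001,"ty":0.001,"tz":0,"spin":0},{"gripper":0.015,"tx":-0.001,"ty":0.001,"tz":0,"spin":0},{"gripper":0.015,"tx":-0.001,"ty":0.001,"tz":0,"spin":0},{"gripper":0.015,"tx":0,"ty":0,"tz":0,"spin":0},{"gripper":0.015,"tx":0,"ty":0,"tz":0,"spin":0},{"gripper":0.015,"tx":0,"ty":0,"tz":0,"spin":0},{"gripper":0.015,"tx":0,"ty":0,"tz":0,"spin":0}]' 40
python3 - <<'E'
from h import *
f=grab_frame("top"); crop(f,205,150,335,260,6,"pics/t7.png")
f=grab_frame("wrist"); cv2.imwrite("pics/w7.png",f["pixels"][:,:,::-1])
E
```

```text
clock: 9.3
eef_pos: [506.6, -65.3, 46.3]
tcp_rot: [-3.128, -0.016, 2.375]
contact_force: [-29.5, -2.3, 18.2]
opening: 0.234
```

View pics/t7.png

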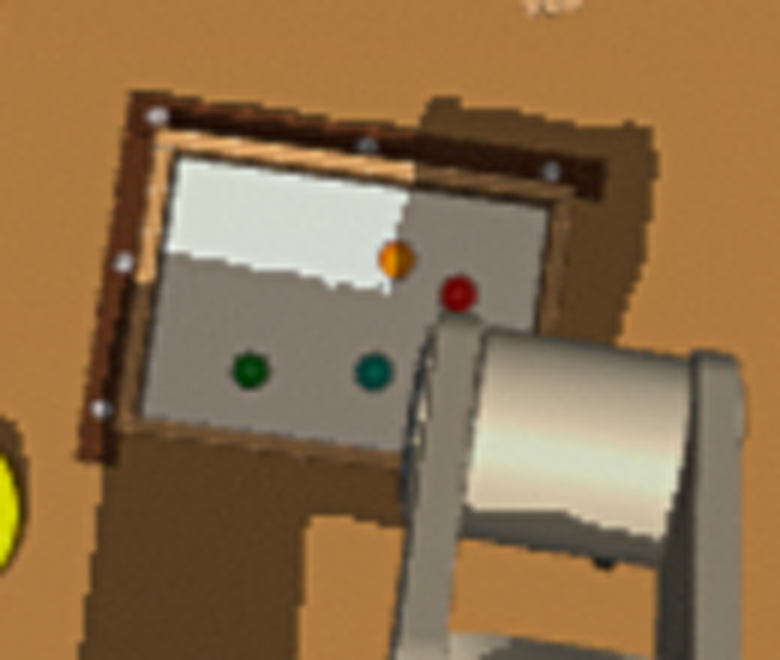

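View pics/w7.png

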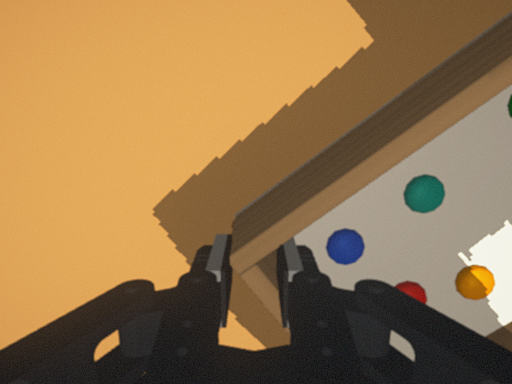

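```bash
cat > ov.py <<'E'
from g import *
import sys
def ov(src,dst):
    f=grab_frame("top");K=f
    im=cv2.imread(src);im=cv2.resize(im,None,fx=1.0,fy=1.0)
    c,n=np.cos(a),np.sin(a)
    def pl(pts,col):
        p=proj(f,[(S[0]+c*x-n*y,S[1]+n*x+c*y,z) for x,y,z in pts]);cv2.polylines(im,[np.round((p-o+.5)*6-.5).astype(int)],True,col,1)
    pl([(0,0,62),(0,-220,62),(-160,-220,62),(-160,0,62)],(0,255,0))
    pl([(-9,-9,6),(-9,-211,6),(-151,-211,6),(-151,-9,6)],(255,0,255))
    pl([(22,22,12),(22,-240,12),(0,-240,12),(0,0,12),(-180,0,12),(-180,22,12)],(0,255,255))
    cv2.imwrite(dst,im)
E
python3 -c "
from ov import *
ov('pics/t7.png','pics/t7o.png')"
```

```text
(no output)
```

View pics/t7o.png

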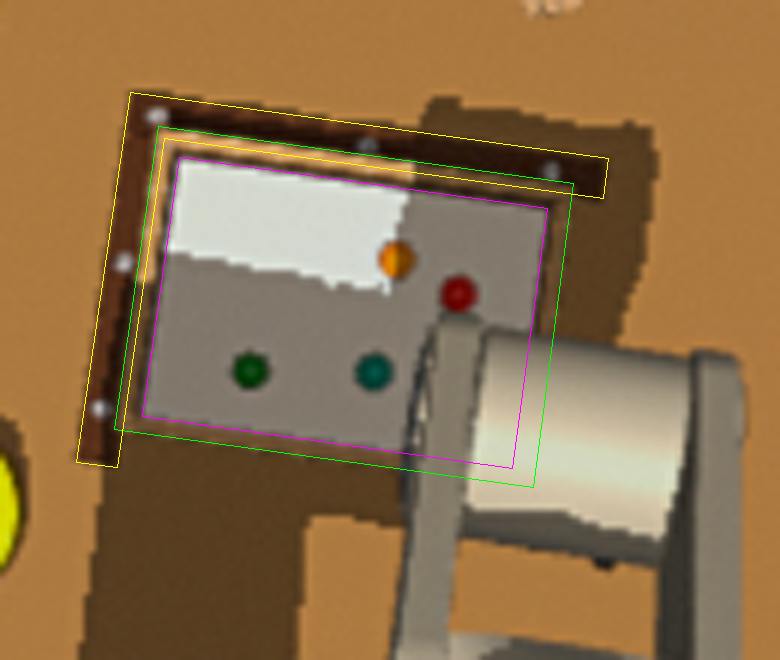

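```bash
python3 -m inch '[{"gripper":0.015,"tx":0,"ty":0,"tz":-0.001,"spin":0},{"gripper":0.015,"tx":0.0006,"ty":0.0008,"tz":0,"spin":0},{"gripper":0.015,"tx":0.0006,"ty":0.0008,"tz":0,"spin":0},{"gripper":0.015,"tx":0.0006,"ty":0.0008,"tz":0,"spin":0},{"gripper":0.015,"tx":0,"ty":0,"tz":0,"spin":0},{"gripper":0.015,"tx":0,"ty":0,"tz":0,"spin":0},{"gripper":0.015,"tx":0,"ty":0,"tz":0,"spin":0},{"gripper":0.015,"tx":0,"ty":0,"tz":0,"spin":0}]' 40
python3 - <<'E'
from ov import *
f=grab_frame("top"); crop(f,205,150,335,260,6,"pics/t8.png");print(sense()["contact_force"])
ov("pics/t8.png","pics/t8o.png")
E
```

```text
clock: 10.25
eef_pos: [506.7, -64.1, 46.4]
tcp_rot: [-3.126, -0.015, 2.376]
contact_force: [-27.5, -15.3, 6.2]
opening: 0.232
[-26.36484392 -16.09779427   4.98065322]
```

View pics/t8o.png

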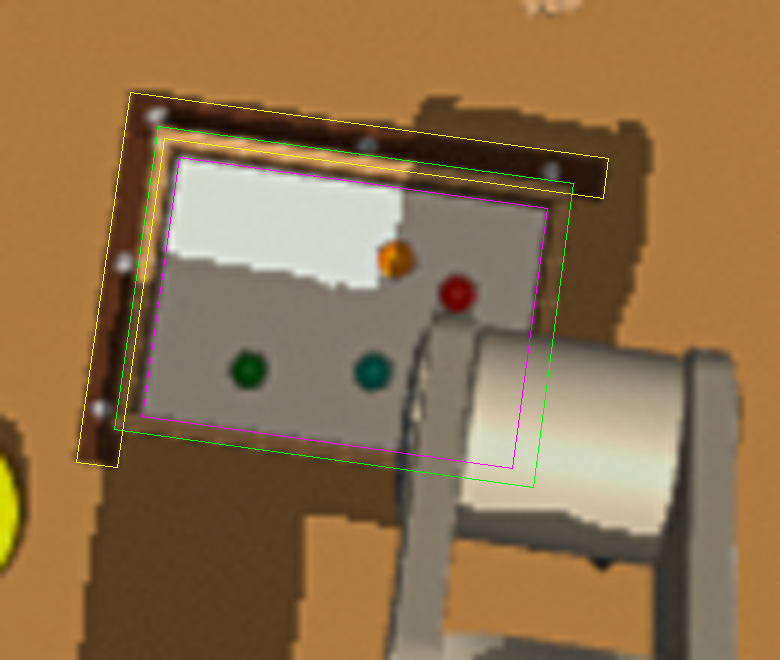

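```bash
python3 -m inch '[{"gripper":0.015,"tx":0,"ty":0,"tz":0,"spin":0},{"gripper":0.015,"tx":0,"ty":0,"tz":0,"spin":0},{"gripper":0.015,"tx":0,"ty":0.0005,"tz":-0.0045,"spin":0},{"gripper":0.015,"tx":0,"ty":0.0005,"tz":-0.0045,"spin":0},{"gripper":0.015,"tx":0,"ty":0.0005,"tz":-0.0045,"spin":0},{"gripper":0.015,"tx":0,"ty":0.0005,"tz":-0.0045,"spin":0},{"gripper":0.015,"tx":0,"ty":0.0005,"tz":-0.0045,"spin":0},{"gripper":0.015,"tx":0,"ty":0.0005,"tz":-0.0045,"spin":0}]' 20
python3 - <<'E'
from ov import *
f=grab_frame("top"); crop(f,205,150,335,260,6,"pics/t9.png");print(sense()["contact_force"],sense()["wrist_torque"])
f=grab_frame("scene"); cv2.imwrite("pics/s9.png",cv2.resize(cv2.normalize(f["pixels"][130:250,160:330,::-1],None,0,255,cv2.NORM_MINMAX),None,fx=4.5,fy=4.5,interpolation=cv2.INTER_CUBIC))
f=grab_frame("wrist"); cv2.imwrite("pics/w9.png",f["pixels"][:,:,::-1])
E
```

```text
clock: 11.15
eef_pos: [513.4, -62.1, 74.2]
tcp_rot: [-3.132, -0.008, 2.376]
contact_force: [-11.3, -9.8, -3.7]
opening: 0.233
[-14.73868059 -12.55630789   1.33544147] [-2.31744564  3.13878461 -0.09938169]
```

View pics/t9.png

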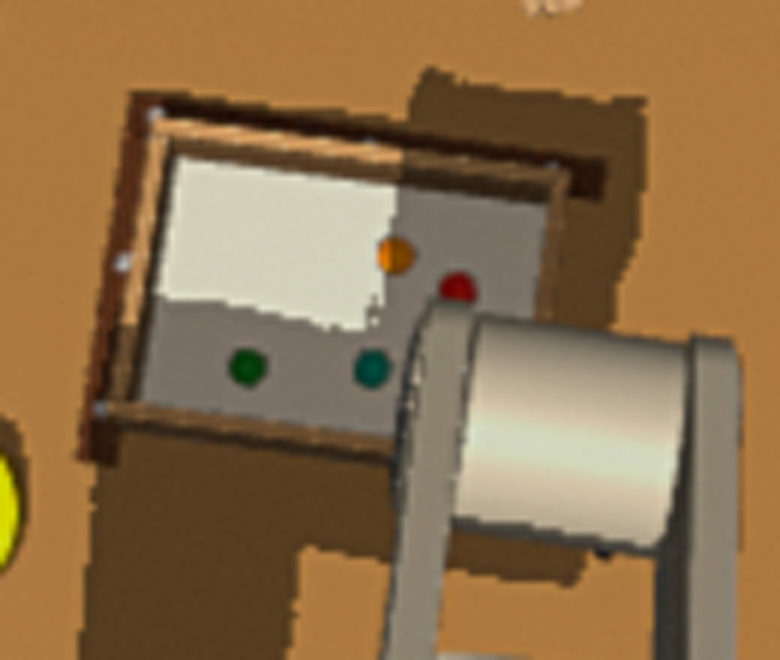

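View pics/s9.png

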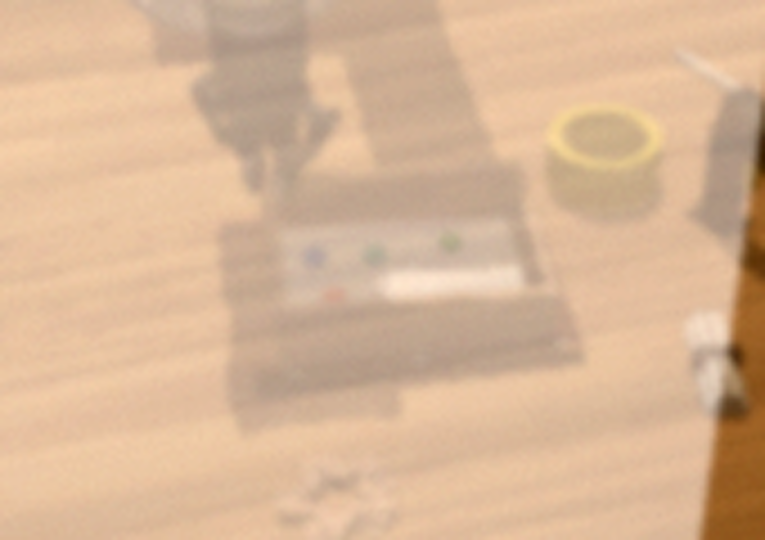

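View pics/w9.png

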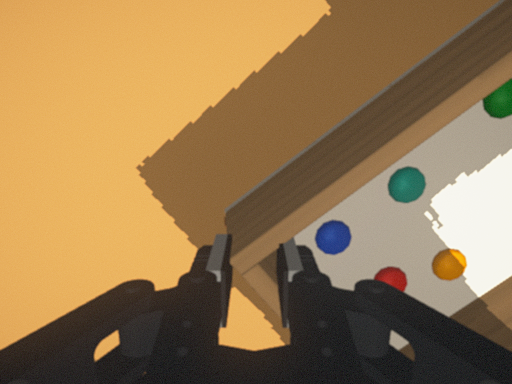

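```bash
python3 -m inch '[{"gripper":0.015,"tx":0,"ty":0.001,"tz":-0.0048,"spin":0},{"gripper":0.015,"tx":0,"ty":0.001,"tz":-0.0048,"spin":0},{"gripper":0.015,"tx":0,"ty":0.0014,"tz":-0.0048,"spin":0},{"gripper":0.015,"tx":0,"ty":0.0014,"tz":-0.0048,"spin":0},{"gripper":0.015,"tx":0,"ty":0.0016,"tz":-0.0048,"spin":0},{"gripper":0.015,"tx":0,"ty":0.0016,"tz":-0.0048,"spin":0},{"gripper":0.015,"tx":0,"ty":0.0018,"tz":-0.0048,"spin":0},{"gripper":0.015,"tx":0,"ty":0.0018,"tz":-0.0048,"spin":0}]' 20
python3 - <<'E'
from ov import *
f=grab_frame("top"); crop(f,205,150,335,260,6,"pics/t10.png");print(sense()["contact_force"],sense()["wrist_torque"])
f=grab_frame("wrist"); cv2.imwrite("pics/w10.png",f["pixels"][:,:,::-1])
E
```

```text
clock: 12.1
eef_pos: [523.6, -53.1, 113.1]
tcp_rot: [-3.134, -0.006, 2.376]
contact_force: [-5.8, -5.1, -3.5]
opening: 0.231
[-8.82364251 -6.16431581 -1.60563087] [-1.708467    2.25118654  0.30848451]
```

View pics/t10.png

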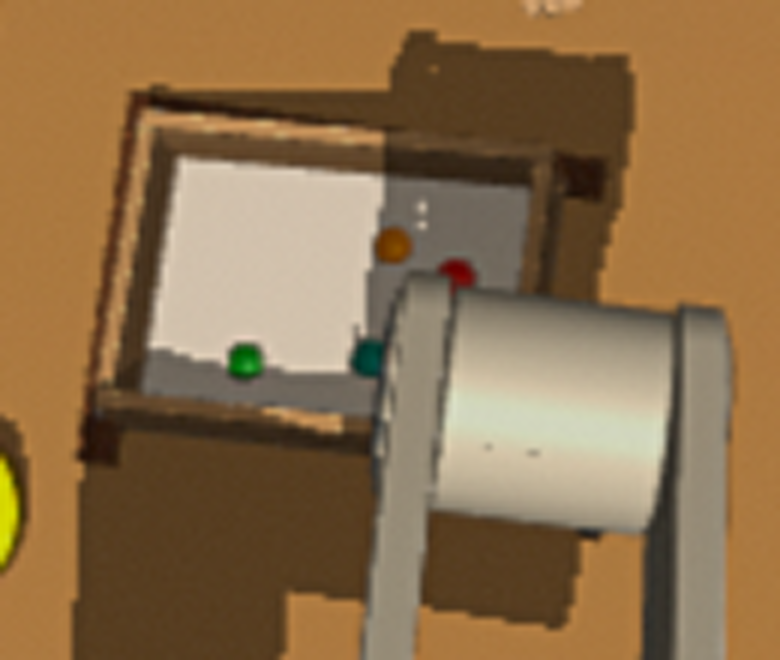

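View pics/w10.png

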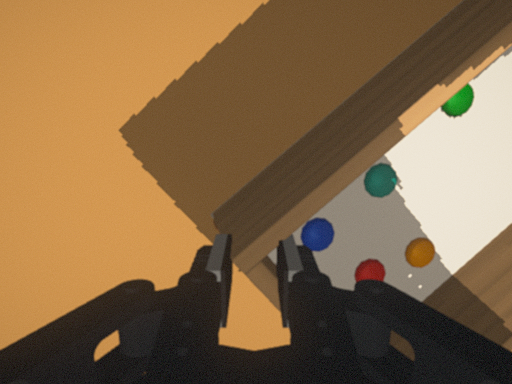

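```bash
python3 -m inch '[{"gripper":0.015,"tx":0,"ty":0.0016,"tz":-0.0035,"spin":0},{"gripper":0.015,"tx":0,"ty":0.0016,"tz":-0.0035,"spin":0},{"gripper":0.015,"tx":0,"ty":0.0016,"tz":-0.0035,"spin":0},{"gripper":0.015,"tx":0,"ty":0.0018,"tz":-0.0035,"spin":0},{"gripper":0.015,"tx":0,"ty":0.0018,"tz":-0.0035,"spin":0},{"gripper":0.015,"tx":0,"ty":0.0018,"tz":-0.0035,"spin":0},{"gripper":0.015,"tx":0,"ty":0.0018,"tz":-0.0035,"spin":0},{"gripper":0.015,"tx":0,"ty":0.0018,"tz":-0.0035,"spin":0}]' 20
python3 - <<'E'
from ov import *
f=grab_frame("top"); crop(f,205,150,335,260,6,"pics/t11.png");print(sense()["contact_force"],sense()["wrist_torque"])
f=grab_frame("wrist"); cv2.imwrite("pics/w11.png",f["pixels"][:,:,::-1])
E
```

```text
clock: 13.0
eef_pos: [533.5, -43.2, 141.1]
tcp_rot: [-3.134, -0.005, 2.376]
contact_force: [-6.6, -3.9, -2.4]
opening: 0.231
[-7.18666394 -6.0084369  -1.54857784] [-1.54573111  2.0849474   0.42586565]
```

View pics/t11.png

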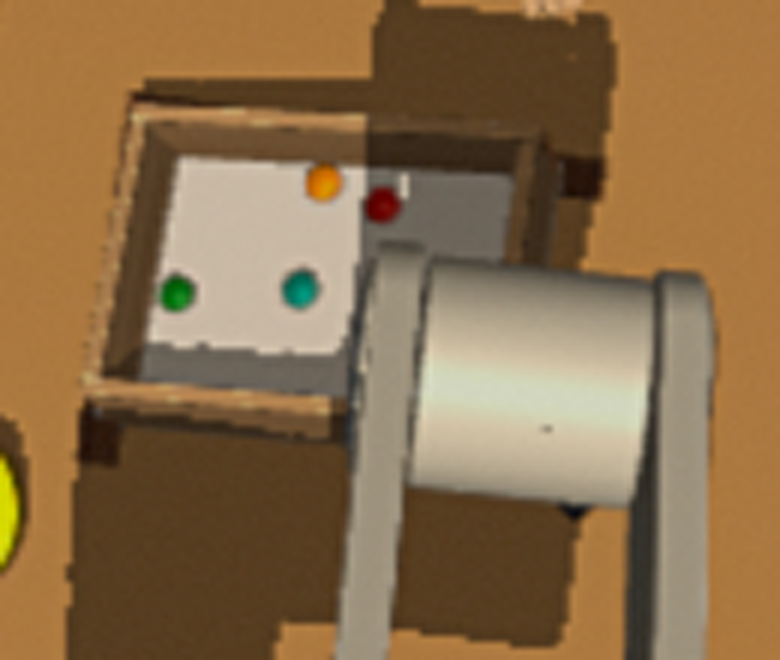

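View pics/w11.png

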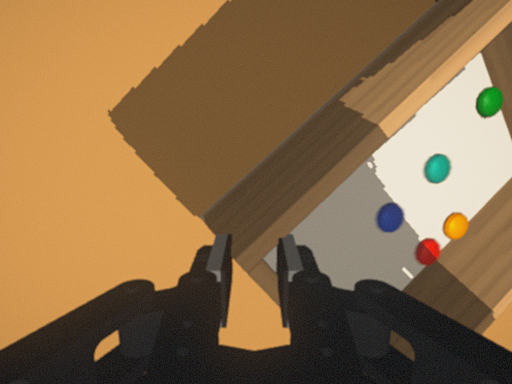

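```bash
python3 -m inch '[{"gripper":0.015},{"gripper":0.015},{"gripper":0.015},{"gripper":0.015},{"gripper":0.015},{"gripper":0.015},{"gripper":0.015},{"gripper":0.015}]' 20 || python3 -m inch '[{"gripper":0.015,"tx":0,"ty":0,"tz":0,"spin":0},{"gripper":0.015,"tx":0,"ty":0,"tz":0,"spin":0},{"gripper":0.015,"tx":0,"ty":0,"tz":0,"spin":0},{"gripper":0.015,"tx":0,"ty":0,"tz":0,"spin":0},{"gripper":0.015,"tx":0,"ty":0,"tz":0,"spin":0},{"gripper":0.015,"tx":0,"ty":0,"tz":0,"spin":0},{"gripper":0.015,"tx":0,"ty":0,"tz":0,"spin":0},{"gripper":0.015,"tx":0,"ty":0,"tz":0,"spin":0}]' 20
python3 - <<'E'
from ov import *
f=grab_frame("top"); crop(f,205,150,335,260,6,"pics/t12.png");print(sense()["contact_force"],sense()["clock"])
f=grab_frame("scene"); cv2.imwrite("pics/s12.png",cv2.resize(cv2.normalize(f["pixels"][130:250,160:330,::-1],None,0,255,cv2.NORM_MINMAX),None,fx=4.5,fy=4.5,interpolation=cv2.INTER_CUBIC))
E
```

```text
clock: 13.9
eef_pos: [533.6, -43.3, 141.1]
tcp_rot: [-3.135, -0.005, 2.376]
contact_force: [-7.3, -6.0, -2.0]
opening: 0.23
[-6.4866581  -4.63610138 -1.44639715] 13.95$[0]: bad value
```

View pics/t12.png

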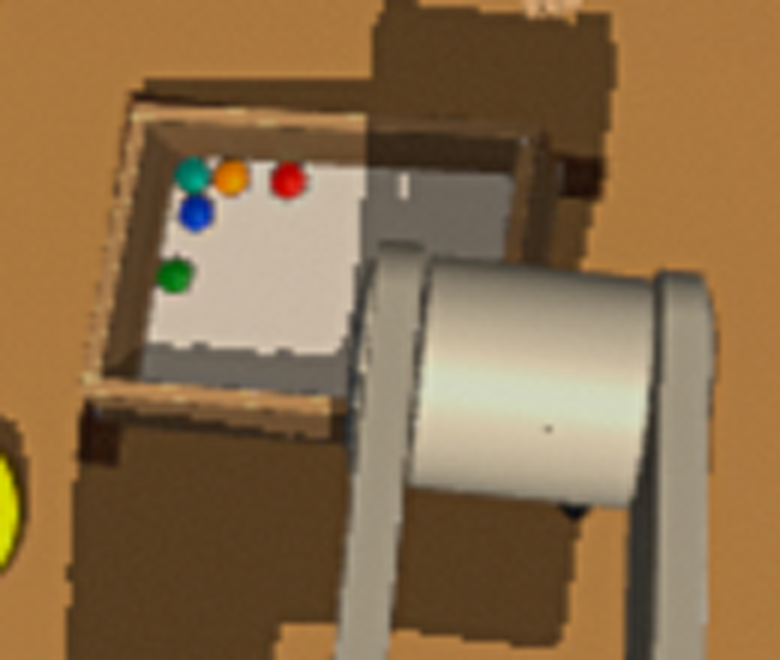

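View pics/s12.png

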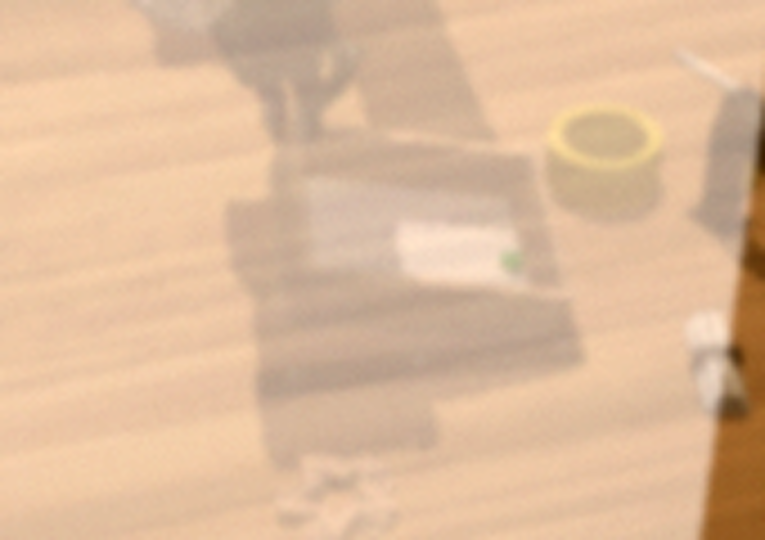

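```bash
python3 -m inch '[{"gripper":0.015,"tx":0,"ty":0.0015,"tz":-0.0023,"spin":0},{"gripper":0.015,"tx":0,"ty":0.0015,"tz":-0.0023,"spin":0},{"gripper":0.015,"tx":0,"ty":0.0015,"tz":-0.0023,"spin":0},{"gripper":0.015,"tx":0,"ty":0.0015,"tz":-0.0023,"spin":0},{"gripper":0.015,"tx":0,"ty":0.0015,"tz":-0.0023,"spin":0},{"gripper":0.015,"tx":0,"ty":0.0015,"tz":-0.0023,"spin":0},{"gripper":0.015,"tx":0,"ty":0.0015,"tz":-0.0023,"spin":0},{"gripper":0.015,"tx":0,"ty":0.0015,"tz":-0.0023,"spin":0}]' 20
python3 - <<'E'
from ov import *
f=grab_frame("top"); crop(f,205,150,335,260,6,"pics/t13.png");print(sense()["contact_force"],sense()["clock"])
E
```

```text
clock: 14.8
eef_pos: [541.9, -35.0, 159.6]
tcp_rot: [-3.134, -0.005, 2.376]
contact_force: [-7.7, -7.4, -0.3]
opening: 0.229
[-7.9258742  -7.32570237  0.44189817] 14.85
```

View pics/t13.png

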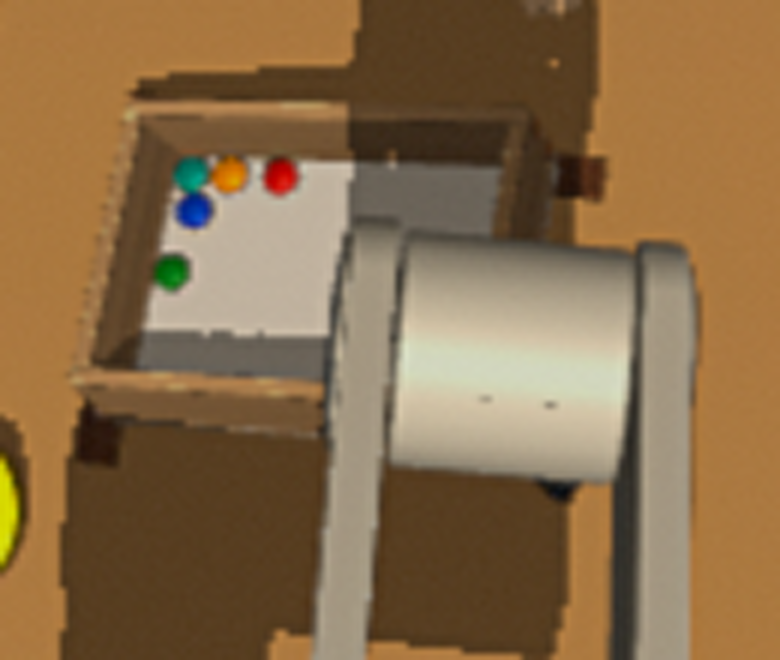

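```bash
cat > pnp.py <<'E'
from g import *
def pnp(M,px):
    f=grab_frame("top");M=np.array(M,float);P=k(px)
    ok,rv,tv=cv2.solvePnP(M,P,f["K"],None,flags=cv2.SOLVEPNP_SQPNP);rv,tv=cv2.solvePnPRefineLM(M,P,f["K"],None,rv,tv)
    E=f["extrinsics"];
    e=(cv2.projectPoints(M,rv,tv,f["K"],None)[0][:,0]-P).round(1).tolist()
    R0=cv2.Rodrigues(rv)[0];R=E[:3,:3]@R0;t=E[:3,:3]@tv[:,0]+E[:3,3]
    print("res",e);print("floor normal",R[:,2],"slope down x,y (deg)",np.degrees(np.arcsin(-R[2,:2])),"tilt",np.degrees(np.arccos(R[2,2])),"yaw",np.degrees(np.arctan2(R[1,0],R[0,0])))
    for n,p in dict(heel=(80,110,0),c1=(80,-110,0),c2=(-80,110,0),free=(-80,-110,0)).items(): print(n,(R@p+t).round(1))
    return R,t,f
E
python3 - <<'E'
from pnp import *
R,t,f=pnp([(80,110,62),(80,-110,62),(-80,110,62),(71,-101,6),(71,101,62),(71,-101,62),(-71,101,62)],[(128,108),(530,107),(72,382),(503,166),(152,118),(507,120),(97,368)])
E
```

```text
res [[-0.5, -0.5], [-1.3, 0.3], [1.4, -0.5], [3.0, 0.5], [-2.3, 0.4], [-0.6, 0.6], [0.4, -0.8]]
floor normal [0.32564834 0.22153289 0.91917155] slope down x,y (deg) [18.20632984 13.87485394] tilt 23.194733071526652 yaw -5.635324133325192
heel [679.5 135.5 -52.6]
c1 [ 6.758e+02 -7.810e+01  2.000e-01]
c2 [528.2 150.4  -2.6]
free [524.6 -63.1  50.2]
```

```bash
cat > cfit.py <<'E'
from g import *
from scipy.spatial.transform import Rotation as Ro
def cfit(M,px,out=None,src=None,free_z=False):
    f=grab_frame("top");M=np.array(M,float)-[80,110,0];P=k(px)
    def w(q,M=M): return Ro.from_euler("ZYX",q[:3]).apply(M)+[q[3],q[4],q[5] if free_z else 0]
    r=least_squares(lambda q:(proj(f,w(q))-P).ravel(),[a,.25,-.3,S[0],S[1]]+([0] if free_z else []),loss="soft_l1")
    R=Ro.from_euler("ZYX",r.x[:3]).as_matrix()
    print("res",r.fun.reshape(-1,2).round(1).tolist());print("slope down x,y",np.degrees(np.arcsin(-R[2,:2])).round(1),"tilt",np.degrees(np.arccos(R[2,2])).round(1),"yaw",np.degrees(r.x[0]).round(1),"heel",r.x[3:].round(1))
    for n,p in dict(c1=(80,-110,0),c2=(-80,110,0),free=(-80,-110,0)).items(): print(n,w(r.x,np.array([p])-[80,110,0]).round(1))
    if out:
        im=cv2.imread(src)
        for A,B,z in [(80,110,62),(71,101,62),(71,101,6),(80,110,0)]:
            p=proj(f,w(r.x,np.array([(A,B,z),(A,-B,z),(-A,-B,z),(-A,B,z)])-[80,110,0]));cv2.polylines(im,[np.round((p-o+.5)*6-.5).astype(int)],True,(0,255,0) if z>50 else (255,0,255),1)
        cv2.imwrite(out,im)
    return R,r.x,f
E
python3 - <<'E'
from cfit import *
cfit([(80,110,62),(80,-110,62),(-80,110,62),(71,-101,6),(71,101,62),(71,-101,62),(-71,101,62)],[(128,108),(530,107),(72,382),(503,166),(152,118),(507,120),(97,368)],"pics/t13o.png","pics/t13.png")
s=sense();print(s["eef_pos"])
E
```

```text
res [[0.0, -0.8], [0.1, -0.6], [-0.0, 0.6], [5.7, 0.3], [-1.9, 0.1], [0.6, -0.1], [-1.0, 0.2]]
slope down x,y [18. 19.] tilt 26.7 yaw -7.7 heel [673.5 124.6]
c1 [[669.  -83.3  71.8]]
c2 [[522.7 144.9  49.5]]
free [[518.2 -63.  121.2]]
[541.96614026 -34.97307629 159.73821447]
```

View pics/t13o.png

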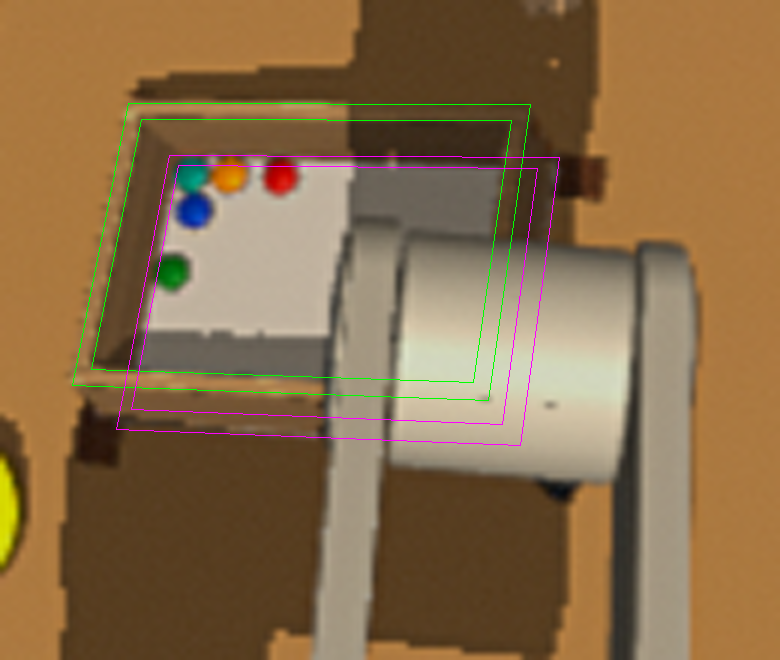

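```bash
python3 -m inch '[{"gripper":0.015,"tx":0,"ty":0.0021,"tz":-0.0026,"spin":0},{"gripper":0.015,"tx":0,"ty":0.0021,"tz":-0.0026,"spin":0},{"gripper":0.015,"tx":0,"ty":0.0021,"tz":-0.0026,"spin":0},{"gripper":0.015,"tx":0,"ty":0.0021,"tz":-0.0026,"spin":0},{"gripper":0.015,"tx":0,"ty":0.0021,"tz":-0.0026,"spin":0},{"gripper":0.015,"tx":0,"ty":0.0021,"tz":-0.0026,"spin":0},{"gripper":0.015,"tx":0,"ty":0.0021,"tz":-0.0026,"spin":0},{"gripper":0.015,"tx":0,"ty":0.0021,"tz":-0.0026,"spin":0}]' 20
python3 - <<'E'
from ov import *
f=grab_frame("top"); crop(f,205,150,335,260,6,"pics/t14.png");print(sense()["contact_force"],sense()["clock"])
f=grab_frame("scene"); cv2.imwrite("pics/s14.png",cv2.resize(cv2.normalize(f["pixels"][130:250,160:330,::-1],None,0,255,cv2.NORM_MINMAX),None,fx=4.5,fy=4.5,interpolation=cv2.INTER_CUBIC))
E
```

```text
clock: 15.75
eef_pos: [553.4, -23.6, 180.9]
tcp_rot: [-3.133, -0.004, 2.376]
contact_force: [-10.5, -9.9, 6.1]
opening: 0.229
[-10.73083532  -9.95986941   6.33805046] 15.8
```

View pics/t14.png

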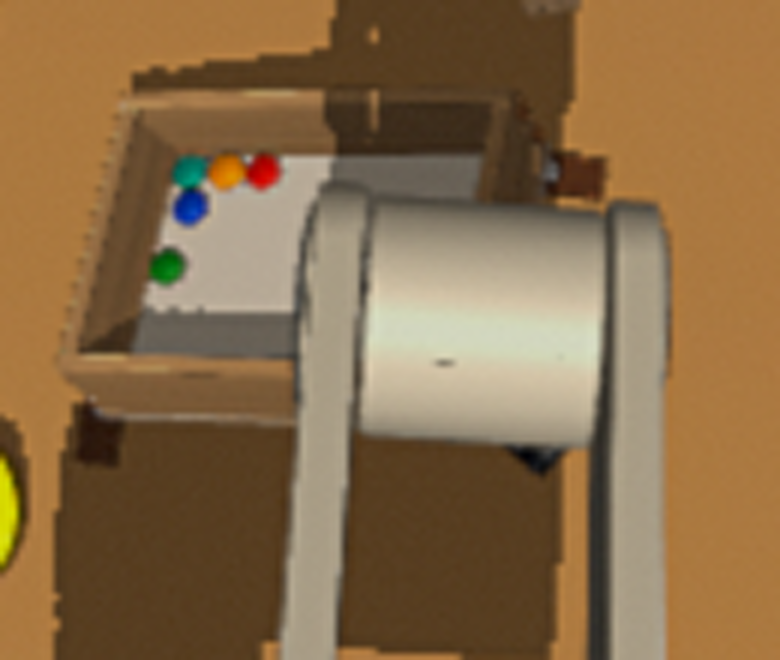

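View pics/s14.png

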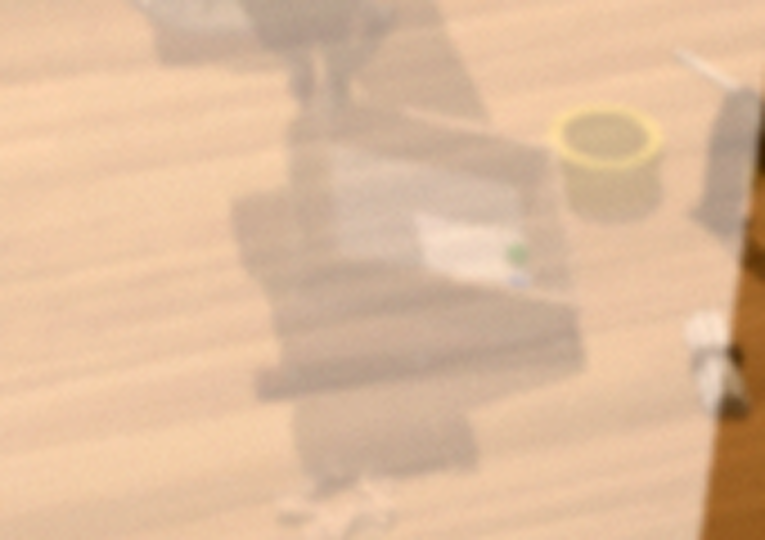

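Run:
```python
from cfit import *
cfit([(80,110,62),(80,-110,62),(-80,110,62),(71,101,62),(71,-101,62),(-71,101,62)],[(121,97),(513,88),(60,362),(138,110),(490,105),(82,352)],"pics/t14o.png","pics/t14.png")
```

```text
res [[0.6, -0.4], [0.3, -0.3], [-0.6, 1.4], [-0.3, -0.2], [0.8, -0.4], [-1.0, 0.4]]
slope down x,y [19.7 23.7] tilt 31.6 yaw -9.9 heel [676.1 122.7]
c1 [[673.2 -78.8  88.3]]
c2 [[527.7 148.4  53.9]]
free [[524.7 -53.  142.2]]
```

View pics/t14o.png

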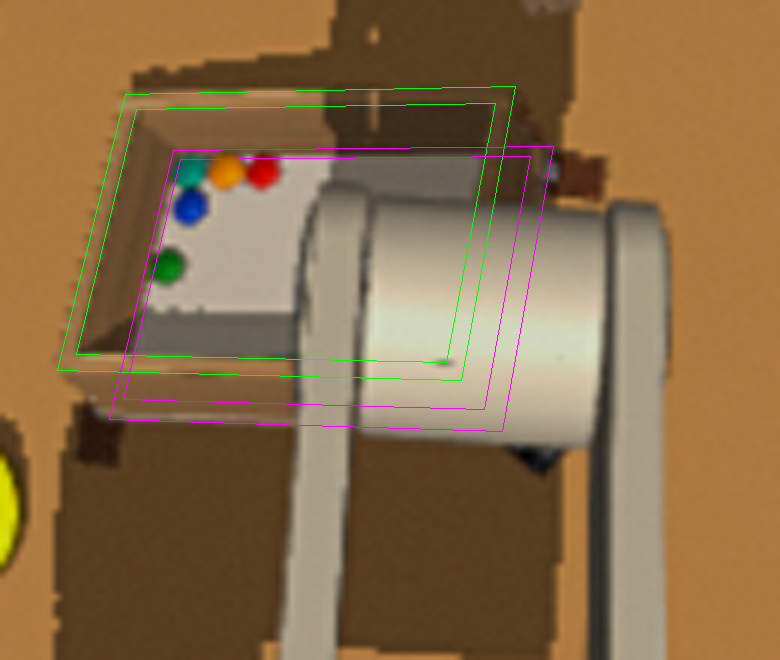

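```bash
cat >> cfit.py <<'E'
def nug(R,q,f,src):
    im=cv2.imread(src);hsv=cv2.cvtColor(im,cv2.COLOR_BGR2HSV)
    for n,(lo,hi) in dict(blue=(105,130),teal=(82,100),red=(0,6),amber=(14,24),green=(50,75)).items():
        m=((hsv[...,0]>=lo)&(hsv[...,0]<=hi)&(hsv[...,1]>170)&(hsv[...,2]>60)).astype(np.uint8)
        m[:, :90]=0; m=cv2.morphologyEx(m,cv2.MORPH_OPEN,np.ones((7,7)))
        N,l,st,ce=cv2.connectedComponentsWithStats(m)
        if N<2: print(n,"none");continue
        i=1+np.argmax(st[1:,4]);uv=(ce[i]+.5)/6-.5+o
        E=f["extrinsics"];d=E[:3,:3]@np.linalg.inv(f["K"])@[*uv,1];h=np.array([q[3],q[4],0])
        oo=R.T@(E[:3,3]-h);dd=R.T@d;p=oo+dd*((11-oo[2])/dd[2]);print(n,ce[i].round(),st[i,4],"from inside walls x,y:",(-p[:2]-9).round(1))
E
python3 - <<'E'
from cfit import *
R,q,f=cfit([(80,110,62),(80,-110,62),(-80,110,62),(71,101,62),(71,-101,62),(-71,101,62)],[(121,97),(513,88),(60,362),(138,110),(490,105),(82,352)])
nug(R,q,f,"pics/t14.png")
E
```

```text
res [[0.6, -0.4], [0.3, -0.3], [-0.6, 1.4], [-0.3, -0.2], [0.8, -0.4], [-1.0, 0.4]]
slope down x,y [19.7 23.7] tilt 31.6 yaw -9.9 heel [676.1 122.7]
c1 [[673.2 -78.8  88.3]]
c2 [[527.7 148.4  53.9]]
free [[524.7 -53.  142.2]]
blue [190. 207.] 673 from inside walls x,y: [31.4 15.6]
teal [189. 172.] 683 from inside walls x,y: [10.5 10.5]
red [263. 171.] 773 from inside walls x,y: [10.2 54.3]
amber [226. 170.] 979 from inside walls x,y: [ 9.4 32.4]
green [165. 267.] 631 from inside walls x,y: [67.4  9.5]
```

```bash
python3 -m inch '[{"gripper":0.015,"tx":0,"ty":0.0012,"tz":-0.005,"spin":0},{"gripper":0.015,"tx":0,"ty":0.0012,"tz":0.002,"spin":0},{"gripper":0.015,"tx":0,"ty":0.0012,"tz":-0.005,"spin":0},{"gripper":0.015,"tx":0,"ty":0.0012,"tz":0.002,"spin":0},{"gripper":0.015,"tx":0,"ty":0.0012,"tz":-0.005,"spin":0},{"gripper":0.015,"tx":0,"ty":0.001,"tz":0.002,"spin":0},{"gripper":0.015,"tx":0,"ty":0,"tz":-0.002,"spin":0},{"gripper":0.015,"tx":0,"ty":0,"tz":0,"spin":0}]' 20
python3 - <<'E'
from ov import *
f=grab_frame("top"); crop(f,205,150,335,260,6,"pics/t15.png");print(sense()["contact_force"],sense()["clock"])
f=grab_frame("wrist"); cv2.imwrite("pics/w15.png",f["pixels"][:,:,::-1])
E
```

```text
clock: 16.75
eef_pos: [559.7, -17.7, 192.1]
tcp_rot: [-3.136, -0.003, 2.376]
contact_force: [-7.0, -6.2, 1.9]
opening: 0.231
[-6.6609899  -5.21052854  2.14038733] 16.8
```

View pics/t15.png

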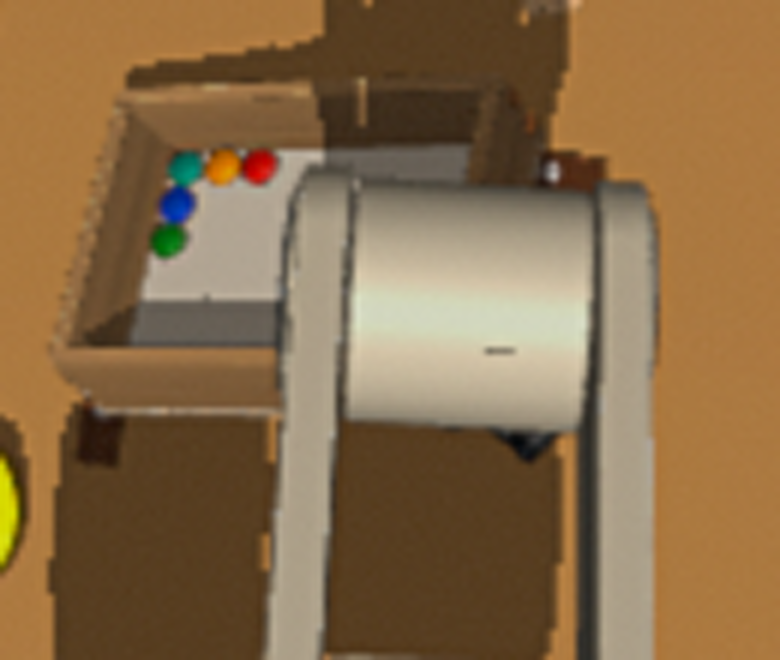

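View pics/w15.png

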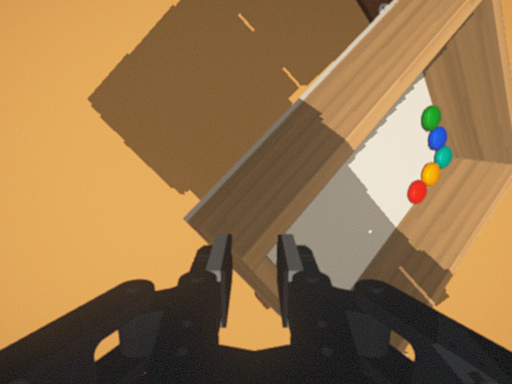

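```bash
python3 -m inch '[{"gripper":0.015,"tx":0,"ty":0,"tz":0,"spin":0},{"gripper":0.015,"tx":0,"ty":0,"tz":0,"spin":0},{"gripper":0.015,"tx":0,"ty":0,"tz":0,"spin":0},{"gripper":0.015,"tx":0,"ty":0,"tz":0,"spin":0},{"gripper":0.015,"tx":0,"ty":0,"tz":0,"spin":0},{"gripper":0.015,"tx":0,"ty":0,"tz":0,"spin":0},{"gripper":0.015,"tx":0,"ty":0,"tz":0,"spin":0},{"gripper":0.015,"tx":0,"ty":0,"tz":0,"spin":0}]' 20
python3 - <<'E'
from ov import *
f=grab_frame("top"); crop(f,205,150,335,260,6,"pics/t16.png");print(sense()["contact_force"],sense()["clock"])
f=grab_frame("scene"); g=f["pixels"][140:240,200:300,::-1]; 
g=np.dstack([cv2.createCLAHE(4,(2,2)).apply(np.ascontiguousarray(g[...,i])) for i in range(3)])
cv2.imwrite("pics/s16.png",cv2.resize(g,None,fx=6,fy=6,interpolation=cv2.INTER_CUBIC))
E
```

```text
clock: 17.65
eef_pos: [559.6, -17.8, 192.0]
tcp_rot: [-3.136, -0.003, 2.376]
contact_force: [-7.0, -5.4, 1.4]
opening: 0.231
[-7.16931589 -6.77690316  2.36730236] 17.7
```

View pics/t16.png

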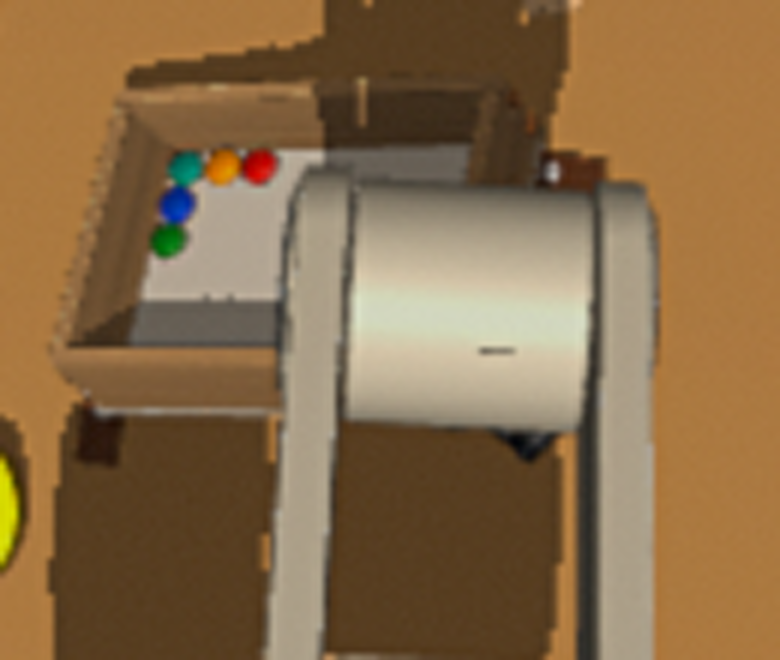

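View pics/s16.png

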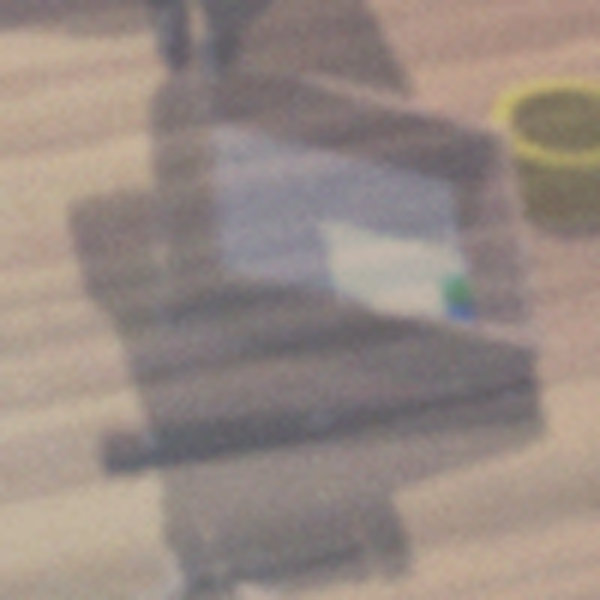

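Run:
```python
from cfit import *
R,q,f=cfit([(80,110,62),(80,-110,62),(-80,110,62),(71,101,62),(71,-101,62),(-71,101,62)],[(120,94),(505,80),(52,354),(135,107),(482,94),(76,345)])
nug(R,q,f,"pics/t16.png")
g=grab_frame("scene");im=cv2.imread("pics/s16.png")
T=lambda P:(proj(g,P)-[200,140]+.5)*6-.5
for z,col in ((0,(0,255,0)),(12,(0,0,255))):
    for Z in (62,0):
        p=T(np.array([(A-80,B-110,Z) for A,B in [(80,110),(80,-110),(-80,-110),(-80,110)]])@R.T+[q[3],q[4],z]);cv2.polylines(im,[p.astype(int)],True,col,1)
c,n=np.cos(a),np.sin(a)
p=T([(S[0]+c*x-n*y,S[1]+n*x+c*y,h) for x,y,h in [(22,22,12),(22,-240,12),(0,-240,12),(0,0,12),(-180,0,12),(-180,22,12)]]);cv2.polylines(im,[p.astype(int)],True,(0,255,255),1)
cv2.imwrite("pics/s16o.png",im)
```

```text
res [[0.5, -0.4], [0.3, -0.5], [-0.5, 1.5], [-0.2, -0.2], [0.8, -0.2], [-1.2, 0.3]]
slope down x,y [21.2 25.8] tilt 34.4 yaw -11.0 heel [675.9 121.8]
c1 [[675.2 -76.2  95.8]]
c2 [[529.4 150.3  57.7]]
free [[528.7 -47.8 153.5]]
blue [176. 205.] 731 from inside walls x,y: [31.3  8.2]
teal [185. 168.] 671 from inside walls x,y: [8.9 7.9]
red [258. 166.] 820 from inside walls x,y: [ 8.3 52.2]
amber [222. 166.] 960 from inside walls x,y: [ 7.9 30.3]
green [167. 240.] 647 from inside walls x,y: [52.8  7.9]
```

View pics/s16o.png

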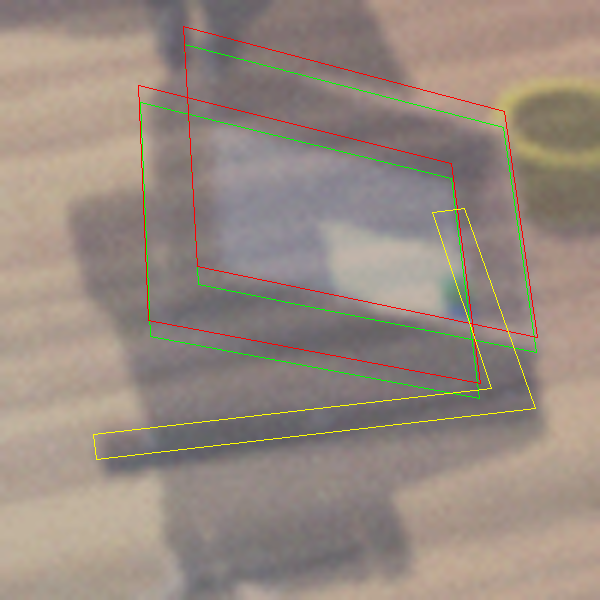

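```bash
python3 -m inch '[{"gripper":0.015,"tx":0,"ty":-0.0005,"tz":0,"spin":0},{"gripper":0.015,"tx":0,"ty":-0.0005,"tz":0,"spin":0},{"gripper":0.015,"tx":0,"ty":0,"tz":0,"spin":0},{"gripper":0.015,"tx":0,"ty":0,"tz":0,"spin":0},{"gripper":0.015,"tx":0,"ty":0,"tz":0,"spin":0},{"gripper":0.015,"tx":0,"ty":0,"tz":0,"spin":0},{"gripper":0.015,"tx":0,"ty":0,"tz":0,"spin":0},{"gripper":0.015,"tx":0,"ty":0,"tz":0,"spin":0}]' 20
python3 - <<'E'
from ov import *
f=grab_frame("top"); crop(f,205,150,335,260,6,"pics/t17.png")
for i in range(5):
    grab_frame("wrist");print(sense()["contact_force"].round(1),sense()["eef_pos"].round(1))
E
```

```text
clock: 18.65
eef_pos: [559.2, -18.1, 191.8]
tcp_rot: [-3.137, -0.003, 2.376]
contact_force: [-5.5, -4.0, -2.3]
opening: 0.233
[-6.3 -3.  -0.2] [559.1 -18.  191.8]
[-5.  -3.7 -0.9] [559.1 -18.1 191.8]
[-5.5 -4.5 -0.6] [559.1 -18.  191.8]
[-5.5 -4.2 -0.6] [559.1 -18.1 191.7]
[-5.1 -4.3 -1.4] [559.2 -18.1 191.8]
```

View pics/t17.png

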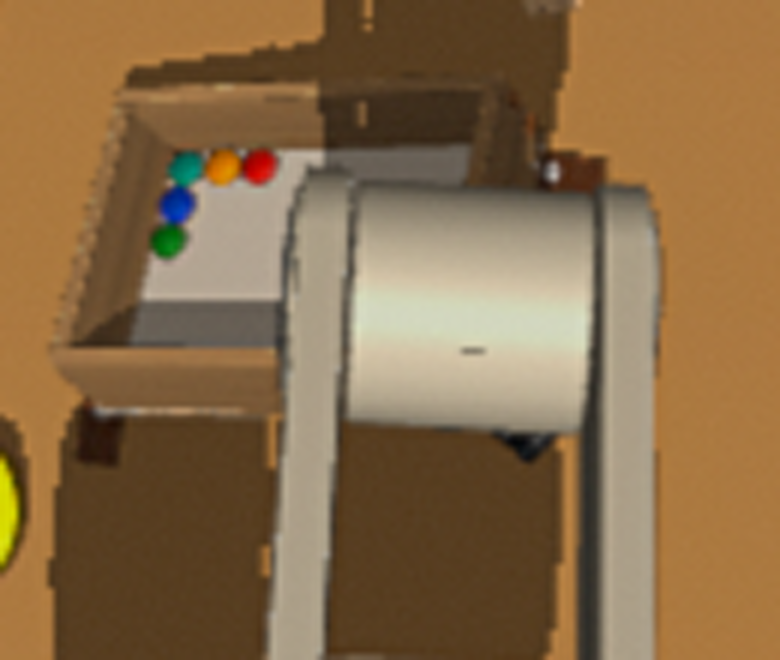

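```bash
python3 -m inch '[{"gripper":0.015,"tx":0,"ty":-0.0004,"tz":0,"spin":0},{"gripper":0.015,"tx":0,"ty":-0.0004,"tz":0,"spin":0},{"gripper":0.015,"tx":0,"ty":0,"tz":0,"spin":0},{"gripper":0.015,"tx":0,"ty":0,"tz":0,"spin":0},{"gripper":0.015,"tx":0,"ty":0,"tz":0,"spin":0},{"gripper":0.015,"tx":0,"ty":0,"tz":0,"spin":0},{"gripper":0.015,"tx":0,"ty":0,"tz":0,"spin":0},{"gripper":0.015,"tx":0,"ty":0,"tz":0,"spin":0}]' 20
python3 - <<'E'
from cfit import *
f=grab_frame("top"); crop(f,205,150,335,260,6,"pics/t18.png"); cv2.imwrite("pics/t18f.png",f["pixels"][:,:,::-1])
A=cv2.imread("pics/t17.png").astype(int);B=cv2.imread("pics/t18.png").astype(int);print("diff",abs(A-B)[90:420,60:280].mean())
for i in range(3):
    grab_frame("wrist");print(sense()["contact_force"].round(1),sense()["eef_pos"].round(1))
E
```

```text
clock: 19.75
eef_pos: [560.0, -18.2, 192.4]
tcp_rot: [-3.139, -0.001, 2.376]
contact_force: [-5.8, -2.9, -2.0]
opening: 0.23
diff 2.237929292929293
[-4.5 -3.  -3.4] [560.  -18.2 192.4]
[-4.9 -2.  -2.7] [560.  -18.2 192.4]
[-5.1 -2.9 -2.2] [560.  -18.2 192.4]
```

View pics/t18f.png

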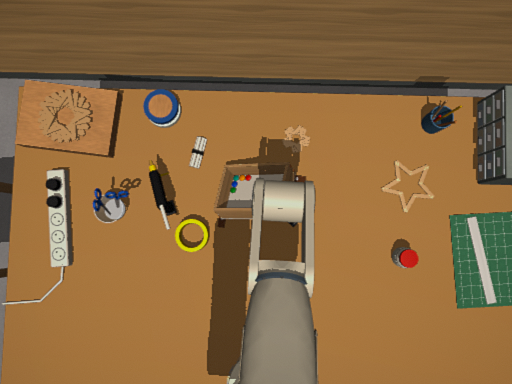

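```bash
python3 -c "
from rig import sign_off
print(sign_off())"
```

```text
the job is handed in; nothing more can be done
None
```

I slid the tray into the corner stop, tipped it by its free corner, and handed the job in at about 20 s with the tray still held tilted. All five nuggets are together in the corner that sits in the stop. No verdict was reported.

**Slide:** Closing the gripper on the free corner first twisted the tray about 9°, so I turned it back before sliding. Once seated, it pushed back against both strips of the stop with about 26 N and 16 N. The outline in the top picture matched the stop to about 2 mm.

**Tip:** The tray is tilted about 34°, sloping roughly 21° and 26° along its two sides. One nugget, the green one, stuck on a wall until I added a little more tilt and a small up-and-down jiggle. In the last measured picture the nuggets sat in an L with neighbours touching: teal in the corner, amber and red along one wall, blue and green along the other.

**Last checks:**
- **Stillness:** the arm was still, and later pictures showed the nuggets and tray unchanged.
- **Force:** the gripper pushed about 6 N towards the stop and carried 2–3 N of the tray's weight.
- **Other things on the table:** the final top picture shows the bystanders where they were and no nuggets spilled.

**Less certain:** the tray's bottom corner in the stop is hidden from every camera.
- **For it being down:** the top-camera fit assumed that corner is at table height. It put the corner about 5–6 mm back from each strip, as expected when a tilted tray leans over 12 mm strips. The gripper height agreed with that too.
- **Against:** the hazy scene picture suggested it might be about 10 mm up. That camera's overlay was itself visibly off, so I trusted it less and eased the push to let the corner settle.

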